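# Mesh the kneading paddle with the mixer drive and hold it home

### The job

Swing the kneader's clear guard well aside on its post (turn it through at least 70 degrees from over the pan). Then take the kneading paddle out of its wooden stand by its square grip, set its cross-shaped stem in the cross-shaped drive socket in the middle of the pan, turned so that the two mesh, and push it fully home against the seat spring. Finish while still gripping the paddle and pressing it down, so that it stays home; leave the guard aside and do not knock the other things about.

Things in the scene. Friction and masses are not known exactly. Their poses are not given: they have to be found in the camera images.
- guard_knob (a point): Upright orange knob of the guard, 18 mm thick from 13 mm below to 12 mm above this point on its axis; its top is 20 mm above the point. Below it the guard: a clear disc 100 mm across with grey rim, underside about 108 mm above the worktop, on a grey arm that runs to the post. The knob is 130 mm from the hinge axis; the point turns with the guard.
- guard_hinge (a point): Point on the vertical hinge axis of the guard (a steel post at the back of the machine), at the height of guard_knob. z up.
- guard (a joint): Angle of the guard about its vertical hinge: 0 is over the middle of the pan (it starts at 0 to 0.25), growing counter-clockwise seen from above (the knob goes to the robot's right, then away), stop at 1.6. Light friction (about 1 N at the knob); it stays where it is left.
- socket (a point): Centre of the socket's mouth, on the top face (73 mm above the worktop) of a boss 56 mm across, black with orange top, mid-pan. The hole is a cross of two slots, each 10.4 mm wide, 32.4 mm long, along the point's x and y (z up), straight-walled. The drive it turns with is very stiff (over 1 N m): turn the paddle instead.
- seat_spring (a joint): Spring button at the bottom of the socket, 16 mm below its mouth when free: 0 is up, grows as it is pressed down (m). The paddle's stem meets it 6 mm before home, home reads 0.006. About 4 N to start it, 8 N at home; the paddle's own weight does not press it. Stop at 0.009.
- paddle_grip (a point): Centre of the paddle's orange square grip, 24 x 24 mm and 44 mm high, faces along the point's x and y; its top, 22 mm above this point, is the paddle's top. Below the grip a collar 36 mm across (its top 22 mm below this point), a hub and two grey blades along x, reaching 58 mm from the axis. Paddle 115 mm high, 0.15 kg.
- paddle_tip (a point): Bottom end of the steel stem, on its axis, 93 mm below paddle_grip; z up. The stem is a cross of two bars, each 8 mm wide, 30 mm long, along the point's x and y, bottom edges rounded; it fits the socket at any quarter turn. A flange 48 mm across, 22 mm above the tip, rests on the socket's top face when home: the tip is then 22 mm below socket.
- stand: Fixed wooden stand of the paddle: a foot 84 mm across and a tube 56 mm across, 35 mm high, with a round hole 36 mm wide in which the paddle's stem hangs loosely, at any yaw, its flange on the rim. Origin at the centre of the underside. The paddle lifts straight out, by 25 mm or more.
- machine: Dough kneader, fixed: round white motor base 200 mm across; on it a shallow pan 176 mm across with a grey metal rim 67 mm above the worktop, with the socket in its middle; the steel post is 130 mm behind the socket (body's +x). Origin under the socket at worktop height.
- honey_jar: Bystander, leave it: honey jar with a black lid, 65 mm wide, 86 mm high. Origin at the centre of its underside.
- salt_shaker: Bystander, leave it: glass salt shaker, 44 mm wide, 90 mm high. Origin at the centre of its underside.
- grey_cup: Bystander, leave it: matte grey tumbler, 74 mm wide, 98 mm high. Origin at the centre of its underside.
- pepper_mill: Bystander, leave it: dark wooden pepper mill, 58 mm wide, 170 mm high. Origin at the centre of its underside.
- mug_blue: Bystander, leave it: dark and white mug, 80 x 114 x 94 mm high. Origin at the centre of its underside.
Mind the look-alikes: they are no part of the job. Of the things shaped like the part that bears paddle_grip, the grey one is meant.

How it is judged:
On the way, in this order (a step that is already met when the one before it is completed fails the run):
1. the guard is swung aside (value of joint guard above 1.15 rad), for 0.2 s.
2. the paddle is lifted clear of its stand, in the gripper (height (world z) of paddle_tip above 0.045 m and contact force between the fingers and paddle above 1 N), for 0.2 s.
3. the stem is meshed in the socket, at least 6 mm deep (z of paddle_tip in the frame of socket below -0.006 m and horizontal distance between paddle_tip and socket below 0.004 m and (angle between the x axis of paddle_tip and the x axis of socket, either way round below 0.14 rad or angle between the x axis of paddle_tip and the y axis of socket, either way round below 0.14 rad)), for 0.1 s.
At the end, for the whole second after the job is handed in: Through the last second the gripper holds the paddle (over 2 N) upright and still, its stem meshed in the socket (axes within 4 mm and 0.14 rad), the tip at least 19.5 mm below the mouth and the seat spring pressed by more than 3.5 mm; the guard stands at more than 1.15 rad (z of paddle_tip in the frame of socket below -0.0195 m and horizontal distance between paddle_tip and socket below 0.004 m and angle between paddle_tip's own z axis and vertical below 0.08 rad and (angle between the x axis of paddle_tip and the x axis of socket, either way round below 0.14 rad or angle between the x axis of paddle_tip and the y axis of socket, either way round below 0.14 rad) and value of joint seat_spring above 0.0035 m and contact force between the fingers and paddle above 2 N and value of joint guard above 1.15 rad and linear speed of paddle below 0.03 m/s); the arm keeps its last pose, push and grip.
It fails at once if honey jar moved by more than 3 cm or tipped (distance of honey_jar from where it was at the start of the episode above 0.03 m or angle between honey_jar's own z axis and vertical above 0.4 rad).
It fails at once if salt shaker moved by more than 3 cm or tipped (distance of salt_shaker from where it was at the start of the episode above 0.03 m or angle between salt_shaker's own z axis and vertical above 0.4 rad).
It fails at once if grey cup moved by more than 3 cm or tipped (distance of grey_cup from where it was at the start of the episode above 0.03 m or angle between grey_cup's own z axis and vertical above 0.4 rad).
It fails at once if pepper mill moved by more than 3 cm or tipped (distance of pepper_mill from where it was at the start of the episode above 0.03 m or angle between pepper_mill's own z axis and vertical above 0.4 rad).
It fails at once if mug blue moved by more than 3 cm or tipped (distance of mug_blue from where it was at the start of the episode above 0.03 m or angle between mug_blue's own z axis and vertical above 0.4 rad).
It also fails if it takes over 53 s, if anything falls off the work surface, if the arm or the gripper's body presses on something with over 40 N, if the wrist force passes 120 N, or if a joint passes its speed limit or range.

### The arm

A 7-joint arm with a two-finger parallel gripper is mounted at the origin on the work surface; the furniture and walls round the work are solid. World frame = base frame: x ahead of the robot, y to its left, z up, the work surface at z = 0. Lengths are in m, angles in rad, forces in N, time in s.
With the tool pointing down it reaches from about 0.35 to 0.9 m from the base axis. Payload 19.9 kg.
Tool frame: the origin (TCP) lies on the front face of the gripper's body, between the roots of the fingers; the fingertips stand 73 mm ahead of it and the grasp point (between the pads) lies 54 mm ahead of it (arm.grip_depth is the distance from the TCP to the grasp point, in m); x points along the fingers, z is the direction in which the jaws open and shut, and the axes are right-handed (so a half turn about x gives the same grasp; the last joint's range is limited). The gripper opens to 85 mm and grips with 20 to 120 N. Pads are 22 mm wide; open, the fingers measure 114 mm over their backs; the gripper's body (76 mm by 85 mm) begins 54 mm behind the grasp point. The pads swing forward as they close: fully open they stand 13 mm farther back than shut.
Start: joints at [1.103, 0.417, -0.01, 1.614, 0.005, 1.111, -0.053], TCP at [0.258, -0.569, 0.304] pointing down, gripper open.
Joint ranges: [-2.81, 2.81], [-0.39, 2.02], [-1.27, 1.25], [0.06, 2.57], [-1.19, 4.33], [0.19, 2], [-2.82, 2.82]. Speed limits (rad/s): [1.89, 1.89, 2.39, 2.39, 3.01, 3.01, 3.01].

### API

Orientations are given as [roll, pitch, yaw] about the fixed x, y, z axes, in that order (R = Rz(yaw) Ry(pitch) Rx(roll)).
In Python, from bench import readout, eyes, job, nets, arm gives the robot as it stands.
- The arm moves only by the tool jog_arm, never from a script. Its argument "increments" is a list of rows, each a list of 6 numbers: the shift along the tool's x, y, z in mm, then the turn, a rotation vector about the tool's x, y, z in degrees. A call has exactly 8 rows; each row shifts and turns the pose as measured when the row begins, along the tool's axes as they then stand; what a row does not reach is not made up. A row lasts 1/10 s, in which the tool goes at most 50 mm and 8.59 degrees, less where a joint would pass 70% of its speed; a pose out of reach is approached as far as the arm can. A call is refused whole if a number of a shift passes 50 or a number of a turn 8.59, either way. A call with a gripper value outside its range is refused whole. "gripper" is the closure in counts, from 0 (fully open) to 255 (shut), set as the call begins (left out, the last holds). The fingers move at their own pace and stop on an object; "force" is the grip in N (left out, the last holds). Time passes only in rows, so rows that do not move let the fingers close, or fill a call up. It gives the time, the measured TCP pose, the force and the opening at its end, in the units of the state.
- readout.read_state(): the state, without advancing time (a new reading comes with each control period).
- eyes.grab_frame(name): name is "side" or "top"; returns (picture, depth): 384x512x3 uint8, red, green, blue; 384x512 float32, m along the optical axis (not along the pixel's ray), 0 where there is no reading.
- eyes.get_calibration(name): a dict with "fovy" (degrees; the focal length in pixels is half the picture's height over the tangent of half this angle, whatever the lens; pixels are square), "cx", "cy" (the principal point, pixels), "camera_from_world" (4x4, takes a point from world to camera coordinates). Camera axes: x right, y down, z forward; pixel columns grow to the right and rows downward; lengths in m; the calibration is good to about 2 mm. A picture is of the moment at which its call begins. get_calibration takes no time and is no camera call.
- job.job_done(): hands the job in, once; it reports no verdict.
Trained networks look in the newest picture that a camera, given by its name, has taken for a name from the list of things; names that differ only in an ending like _2 or _b are one class to them, and where a whole thing is asked for, a point or a joint stands for the part that bears it (a point fixed in the world has none). Each returns a list of dicts, best first, with "conf" (0 to 1); they miss things now and then, are a little off and sometimes report something else, mostly with a low value. They report only what shows in the picture. A call takes as long as a camera call. They do not tell look-alikes from the thing itself.
- nets.search_frame(target, camera): "centre" ([column, row] in pixels, amid what is visible of it).
- nets.trace(target, camera): "mask" (384x512 bool, what is visible of it) and "centre" ([column, row] in pixels, amid what is visible of it).
The state is a dict: "time_s": time; "joint_pos": joint angles; "dq": joint speeds; "effort": joint torques, N m; "tcp_pos": TCP position; "eef_rot": TCP orientation; "contact_force": force on the tool from outside, world axes, zero at the start; "torque": the same for the moment, N m; "finger_gap": finger opening in m.
Only numpy, scipy, OpenCV 4.12 (cv2) and the standard library are available. Lean on these libraries where they do the work, as an engineer would, in place of code of your own. Each camera call takes 0.05 s, during which the arm holds its last target.

## Working session

There is one attempt and no reset: what is moved stays moved. The work goes in short steps, Python scripts to look and compute and a tool call to move; the robot and the scene stay as the last step left them, time stands still between calls to the robot, and variables do not carry over. Pictures are saved under pics/ and viewed, and the job is handed in when it is done.

Besides the shell and the picture viewer there is one more tool, called after "Emit:" by a JSON object that holds its "fn" and its "kwargs", one argument or row to a line. jog_arm: Moves the arm, as the interface text tells. Its arguments: {"type":"object","properties":{"increments":{"type":"array","items":{"type":"array","items":{"type":"number"}}},"gripper":{"type":"number"},"force":{"type":"number"}},"required":["increments"]}

```bash
ls; mkdir -p pics; cat > h.py <<'E'
import numpy as np, cv2
from bench import readout, eyes, job, nets, arm
from scipy.spatial.transform import Rotation as R
def cal(n):
    c=eyes.get_calibration(n); f=192/np.tan(np.radians(c['fovy'])/2)
    return f,c['cx'],c['cy'],np.array(c['camera_from_world'])
def cloud(n,d):
    f,cx,cy,T=cal(n); v,u=np.mgrid[:384,:512]
    P=np.stack([(u-cx)*d/f,(v-cy)*d/f,d],-1); Ti=np.linalg.inv(T)
    return P@Ti[:3,:3].T+Ti[:3,3]
def proj(n,p):
    f,cx,cy,T=cal(n); q=T[:3,:3]@np.array(p)+T[:3,3]
    return f*q[0]/q[2]+cx, f*q[1]/q[2]+cy
def ray(n,uv,z):
    f,cx,cy,T=cal(n);Ti=np.linalg.inv(T)
    d=Ti[:3,:3]@np.array([(uv[0]-cx)/f,(uv[1]-cy)/f,1]);o=Ti[:3,3]
    return o+d*(z-o[2])/d[2]
def save(n,im): cv2.imwrite('pics/'+n+'.png',im[:,:,::-1])
E
python3 - <<'E'
from h import *
for n in ('side','top'):
    im,d=eyes.grab_frame(n); save(n+'0',im); np.savez('/tmp/'+n+'0.npz',im=im,d=d); print(n,cal(n))
print(readout.read_state(),arm.grip_depth)
E
```

```text
pics
side (np.float64(455.70312186205626), 252.1401131468168, 189.8148712515173, array([[-0.44430678, -0.89582064,  0.00984257,  0.21135538],
       [-0.67596952,  0.32801511, -0.65990249,  0.42306645],
       [ 0.58792576, -0.29985242, -0.75128678,  1.25050645],
       [ 0.        ,  0.        ,  0.        ,  1.        ]]))
top (np.float64(441.0033492432407), 252.41690210809116, 192.87051808448402, array([[-0.0136784 , -0.99990271,  0.00273455,  0.00441777],
       [-0.97808637,  0.01281165, -0.20780498,  0.50699989],
       [ 0.20774973, -0.00551707, -0.97816645,  1.72564753],
       [ 0.        ,  0.        ,  0.        ,  1.        ]]))
{'time_s': 0.1, 'joint_pos': array([ 1.10351108,  0.41793439, -0.01032577,  1.61410187,  0.00470412,
        1.11071323, -0.05300307]), 'dq': array([ 0.00065826, -0.00074516, -0.001382  , -0.00291522, -0.00079478,
       -0.00147631,  0.00095462]), 'effort': array([ 9.32309049e-04, -8.65818071e+01,  6.80363942e-01, -4.35633767e+01,
        1.92427018e-02,  4.95832355e-03, -6.72923170e-05]), 'tcp_pos': array([ 0.25806037, -0.56898217,  0.30331522]), 'eef_rot': array([-3.06943215,  1.56966342,  2.06876959]), 'contact_force': array([0.04891711, 0.55589038, 0.56729154]), 'torque': array([-0.02926122,  0.01103943,  0.03217325]), 'finger_gap': 0.08532797962910524} 0.0539
```

View pics/side0.png

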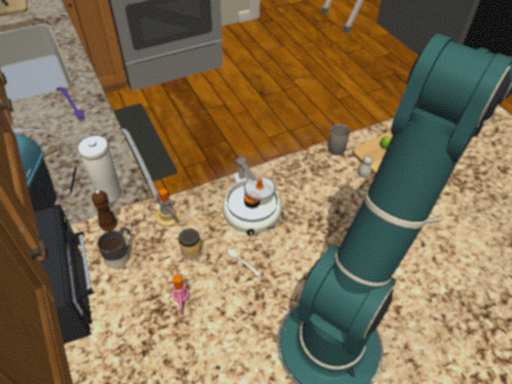

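View pics/top0.png

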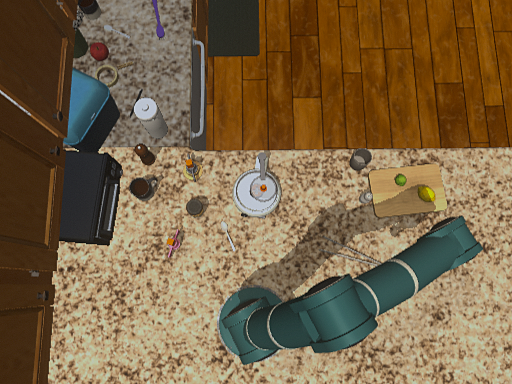

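The side view shows the kneader at (252,205), the grey paddle in its stand at (165,207), and a pink look-alike at (180,290). In the top view they are at (258,190), (190,165) and (173,242). I'll zoom in and measure.

```bash
python3 - <<'E'
from h import *
out=[]
for n,(u0,v0,u1,v1) in (('side',(140,140,300,260)),('top',(170,140,290,230))):
    z=np.load('/tmp/%s0.npz'%n); out.append(cv2.resize(z['im'][v0:v1,u0:u1],(640,480),interpolation=cv2.INTER_CUBIC))
save('zs',out[0]);save('zt',out[1])
for t in ('guard_knob','paddle_grip','machine','stand','socket','guard_hinge','honey_jar','salt_shaker','grey_cup','pepper_mill','mug_blue'):
  for n in ('top','side'):
    for r in nets.search_frame(t,n)[:3]:
      d=np.load('/tmp/%s0.npz'%n)['d']; C=cloud(n,d); u,v=map(int,np.round(r['centre'])); print(t,n,np.round(r['centre'],1),round(r['conf'],2),np.round(C[v,u],4))
print(readout.read_state()['time_s'])
E
```

```text
guard_knob top [264.5 186.9] 0.93 [ 0.5072 -0.0462  0.1571]
guard_knob side [255.1 186.7] 0.84 [ 0.5147 -0.0284  0.1135]
guard_knob side [249.9 205.9] 0.27 [ 0.495  -0.0011  0.0527]
paddle_grip top [190.3 166.5] 0.73 [0.611  0.2452 0.0948]
paddle_grip top [197.6 173. ] 0.63 [0.6038 0.2232 0.0107]
paddle_grip top [173.9 243.5] 0.43 [0.3036 0.3058 0.0716]
paddle_grip side [165.9 201.7] 0.7 [0.6069 0.2464 0.0822]
paddle_grip side [102.5 209.8] 0.69 [0.6492 0.4395 0.0988]
paddle_grip side [179.5 287.4] 0.6 [0.2987 0.3135 0.0799]
machine top [259.2 188.7] 0.8 [ 0.5104 -0.028   0.1086]
machine side [248.1 201.9] 0.96 [0.498  0.0048 0.0732]
machine side [364.5 167.9] 0.24 [ 0.4759 -0.4451  0.0503]
machine side [253.1 185.6] 0.23 [ 0.5203 -0.024   0.1149]
stand top [193.6 175.3] 0.74 [0.5837 0.2338 0.0562]
stand side [163.2 217.3] 0.61 [0.6005 0.2673 0.0227]
socket side [251.2 203.8] 0.65 [ 0.4916 -0.003   0.0657]
guard_hinge top [261.  186.3] 0.68 [ 0.5132 -0.035   0.1486]
guard_hinge side [255.4 182.4] 0.78 [ 0.5359 -0.0391  0.1115]
honey_jar top [197.  211.6] 0.79 [0.4259 0.2159 0.088 ]
honey_jar side [191.4 243.4] 0.81 [0.4189 0.233  0.0871]
salt_shaker top [364.7 193.2] 0.6 [ 0.4949 -0.4495  0.0804]
salt_shaker top [146.8 153.4] 0.16 [0.6609 0.4136 0.1152]
salt_shaker side [363.5 166. ] 0.77 [ 0.4814 -0.4482  0.054 ]
grey_cup top [360.5 155.7] 0.91 [ 0.669  -0.4579  0.0099]
grey_cup side [336.1 136. ] 0.75 [ 0.6227 -0.4147  0.0957]
grey_cup side [257.8 181.4] 0.25 [ 0.5104 -0.0365  0.1428]
pepper_mill top [144.4 154.2] 0.8 [0.6485 0.4185 0.1425]
pepper_mill top [263.1 186.7] 0.75 [ 0.5086 -0.0425  0.1512]
pepper_mill side [101.2 212. ] 0.56 [0.6538 0.4445 0.0863]
mug_blue top [144.3 188.1] 0.59 [0.5321 0.4345 0.0567]
1.2
```

View pics/zs.png

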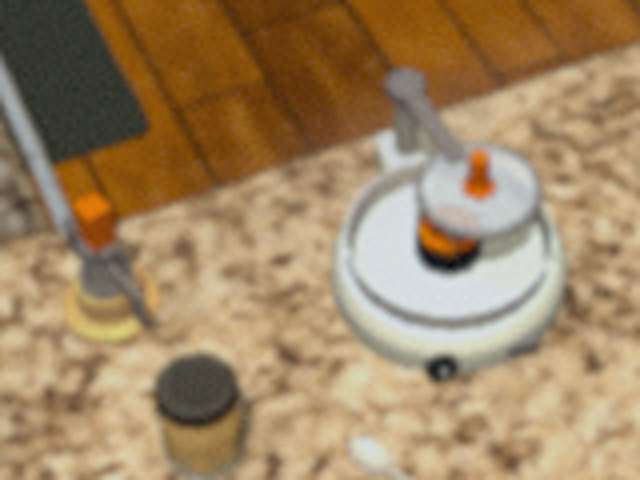

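View pics/zt.png

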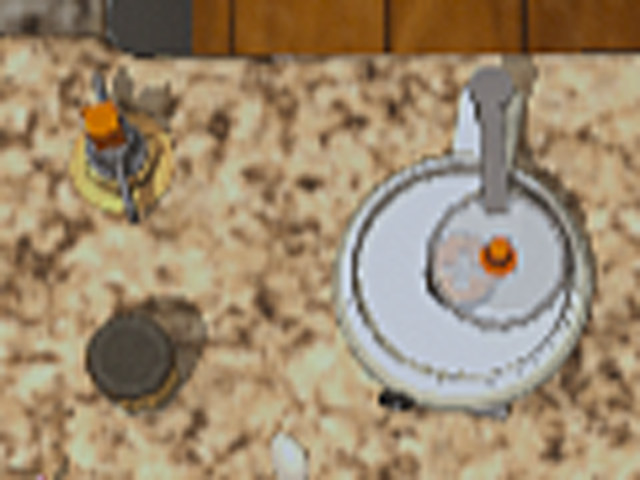

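```bash
cat >> h.py <<'E'
def tri(uvt,uvs):
    A=[];b=[]
    for n,uv in (('top',uvt),('side',uvs)):
        f,cx,cy,T=cal(n); Ti=np.linalg.inv(T); d=Ti[:3,:3]@np.array([(uv[0]-cx)/f,(uv[1]-cy)/f,1]); d/=np.linalg.norm(d)
        M=np.eye(3)-np.outer(d,d); A.append(M); b.append(M@Ti[:3,3])
    A=np.vstack(A);b=np.hstack(b); x=np.linalg.lstsq(A,b,rcond=None)[0]; return x,np.linalg.norm(A@x-b)
def orange(im,box):
    u0,v0,u1,v1=box; hsv=cv2.cvtColor(im,cv2.COLOR_RGB2HSV); m=(hsv[...,0]<=14)&(hsv[...,1]>170)&(hsv[...,2]>120)
    k=np.zeros_like(m);k[v0:v1,u0:u1]=m[v0:v1,u0:u1]; return k
E
python3 - <<'E'
from h import *
I={n:np.load('/tmp/%s0.npz'%n) for n in('top','side')}
B={'knob':((255,178,275,195),(252,174,268,191)),'grip':((183,156,197,171),(157,186,172,204))}
for k,(bt,bs) in B.items():
    c=[]
    for n,b in (('top',bt),('side',bs)):
        m=orange(I[n]['im'],b); v,u=np.nonzero(m); c.append((u.mean(),v.mean())); C=cloud(n,I[n]['d'])[m]
        print(k,n,m.sum(),np.round(c[-1],2),(u.min(),u.max(),v.min(),v.max()),np.round(np.median(C,0),4),np.round(np.percentile(C[:,2],[5,50,95]),4))
    print(tri(*c))
# hinge top: arm end
for uvt in ((261.9,155.5),): print('hinge',ray('top',uvt,.14),tri(uvt,(140+405/4,140+78/4)))
C=cloud('top',I['top']['d'])
for u,v in ((262,156),(262,160),(262,165),(262,172)): print(u,v,np.round(C[v,u],4))
C=cloud('side',I['side']['d'])
# pan rim fit from top image: points of height ~.067
C=cloud('top',I['top']['d']); X=C.reshape(-1,3)
m=(abs(X[:,0]-.5)<.12)&(abs(X[:,1]+.02)<.12)&(X[:,2]>.03)&(X[:,2]<.08)
x=X[m]; 
mk=np.zeros((384,512),np.uint8); mk.reshape(-1)[m]=255
cs,_=cv2.findContours(mk,cv2.RETR_EXTERNAL,cv2.CHAIN_APPROX_NONE); c=max(cs,key=cv2.contourArea); print(cv2.fitEllipse(c), len(x))
for z in(.05,.06,.067): print(ray('top',cv2.fitEllipse(c)[0],z))
E
```

```text
knob top 15 [263.27 188.27] (np.int64(260), np.int64(266), np.int64(185), np.int64(190)) [ 0.5078 -0.0465  0.1203] [0.115  0.1203 0.1525]
knob side 34 [259.18 184.03] (np.int64(257), np.int64(262), np.int64(178), np.int64(188)) [ 0.5062 -0.0375  0.127 ] [0.117 0.127 0.15 ]
(array([ 0.51048871, -0.04297845,  0.1246587 ]), np.float64(0.002263861310603602))
grip top 4 [187.5 160. ] (np.int64(185), np.int64(191), np.int64(159), np.int64(161)) [0.6283 0.2525 0.1249] [0.0094 0.1249 0.1319]
grip side 56 [163.77 196.79] (np.int64(158), np.int64(168), np.int64(192), np.int64(201)) [0.6072 0.2491 0.1066] [0.0908 0.1066 0.1216]
(array([0.6360049 , 0.25121902, 0.08205222]), np.float64(0.009923679786547587))
hinge [ 0.63720976 -0.04093351  0.14      ] (array([ 0.64435263, -0.041308  ,  0.11706169]), np.float64(0.0005079829206759041))
262 156 [ 0.6415 -0.0419  0.1191]
262 160 [ 0.624  -0.0415  0.1225]
262 165 [ 0.6051 -0.0413  0.1175]
262 172 [ 0.5778 -0.0409  0.1131]
((256.14056396484375, 192.56692504882812), (44.83247756958008, 47.10686111450195), 29.6995792388916) 1254
[ 0.50876192 -0.01745725  0.05      ]
[ 0.50663199 -0.01731442  0.06      ]
[ 0.50514103 -0.01721444  0.067     ]
```

```bash
cat >> h.py <<'E'
def st():
    s=readout.read_state(); M=R.from_euler('xyz',s['eef_rot']).as_matrix(); return s,M
def plan(p,yaw=None):
    # p: TCP target; yaw: world direction angle (deg) of tool z (jaw axis), mod 180
    s,M=st(); p=np.array(p); print('t',round(s['time_s'],2),'tcp',np.round(s['tcp_pos'],4),'tilt',np.round(M[:,0],4),'jawyaw',np.degrees(np.arctan2(M[1,2],M[0,2])).round(2),'q',np.round(s['joint_pos'],2),'F',np.round(s['contact_force'],1),'gap',round(s['finger_gap'],4))
    print('tool shift mm',np.round(M.T@(p-s['tcp_pos'])*1000,2))
    if yaw is not None:
        y0=np.arctan2(M[1,2],M[0,2]); dy=(np.radians(yaw)-y0+np.pi/2)%np.pi-np.pi/2
        y=y0+dy; Z=np.array([np.cos(y),np.sin(y),0]); X=np.array([0,0,-1.]); T=np.stack([X,np.cross(Z,X),Z],1)
        print('tool rotvec deg',np.round(np.degrees(R.from_matrix(M.T@T).as_rotvec()),2))
E
python3 -c "
from h import *
plan((.508,-.044,.25),90)"
```

```text
t 1.2 tcp [ 0.2582 -0.5692  0.3039] tilt [-1.e-04  1.e-04 -1.e+00] jawyaw -65.6 q [ 1.1   0.42 -0.01  1.61  0.    1.11 -0.05] F [-0.1 -0.2 -0.6] gap 0.0855
tool shift mm [  53.89  444.46 -375.08]
tool rotvec deg [24.4 -0.   0. ]
```

Emit:
{"fn": "jog_arm", "kwargs": {
  "increments": [
    [0, 37, -31, 0, 0, 0],
    [0, 37, -31, 0, 0, 0],
    [0, 37, -31, 0, 0, 0],
    [0, 37, -31, 0, 0, 0],
    [0, 37, -31, 0, 0, 0],
    [0, 37, -31, 0, 0, 0],
    [0, 37, -31, 0, 0, 0],
    [0, 37, -31, 0, 0, 0]
  ],
  "gripper": 90,
  "force": 20
}}

```text
time_s: 2.0
tcp_pos: [0.4274, -0.2146, 0.3032]
eef_rot: [-0.368, 1.567, -1.523]
contact_force: [2.0, -0.6, 0.3]
finger_gap: 0.0556
```

```bash
python3 -c "
from h import *
plan((.508,-.044,.25),90)"
```

```text
t 2.0 tcp [ 0.4274 -0.2146  0.3032] tilt [ 2.0e-04 -3.8e-03 -1.0e+00] jawyaw -66.22 q [ 0.61  0.16 -0.24  1.96  0.05  1.02 -0.8 ] F [ 2.  -0.6  0.3] gap 0.0556
tool shift mm [  52.6   142.62 -123.84]
tool rotvec deg [23.78  0.21  0.03]
```

Emit:
{"fn": "jog_arm", "kwargs": {
  "increments": [
    [5, 36, -31, 0, 0, 0],
    [5, 36, -31, 0, 0, 0],
    [5, 36, -31, 0, 0, 0],
    [5, 34, -31, 0, 0, 0],
    [5, 0, 0, 8, 0, 0],
    [5, 0, 0, 8, 0, 0],
    [5, 0, 0, 7.8, 0, 0],
    [0, 0, 0, 0, 0, 0]
  ]
}}

```text
time_s: 2.8
tcp_pos: [0.5119, -0.0283, 0.2681]
eef_rot: [1.06, 1.565, -0.515]
contact_force: [-0.7, -0.4, -0.3]
finger_gap: 0.0552
```

```bash
python3 -c "
from h import *
plan((.508,-.044,.195),90)
for n in ('side','top'):
    im,d=eyes.grab_frame(n); save(n+'1',cv2.resize(im[130:280,180:330] if n=='side' else im[130:250,200:320],(600,600),interpolation=cv2.INTER_CUBIC))
"
```

```text
t 2.8 tcp [ 0.5119 -0.0283  0.2681] tilt [ 0.0051 -0.0029 -1.    ] jawyaw -90.25 q [ 0.26  0.27 -0.31  1.92  0.1   0.96 -1.67] F [-0.7 -0.4 -0.3] gap 0.0552
tool shift mm [73.15 -4.18 15.49]
tool rotvec deg [-0.25  0.17 -0.29]
```

View pics/side1.png

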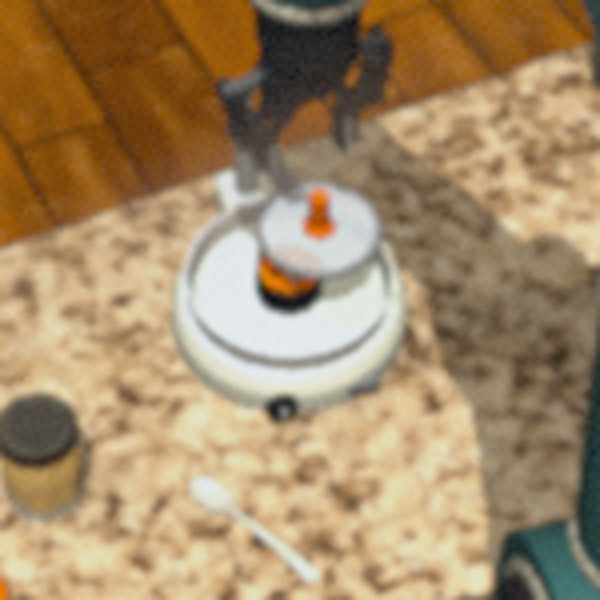

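The gripper is above the knob (zoomed view: knob at (318,215)), with the jaws straddling it along y. I'll go down next.

Emit:
{"fn": "jog_arm", "kwargs": {
  "increments": [
    [0, -4, 15.5, 0, 0, -0.3],
    [15, 0, 0, 0, 0, 0],
    [20, 0, 0, 0, 0, 0],
    [20, 0, 0, 0, 0, 0],
    [15, 0, 0, 0, 0, 0],
    [3, 0, 0, 0, 0, 0],
    [0, 0, 0, 0, 0, 0],
    [0, 0, 0, 0, 0, 0]
  ]
}}

```text
time_s: 3.7
tcp_pos: [0.5098, -0.0469, 0.1977]
eef_rot: [1.047, 1.563, -0.496]
contact_force: [-0.0, -0.5, -0.2]
finger_gap: 0.0554
```

```bash
python3 -c "
from h import *
plan((.508,-.044,.195),90)
for n in ('side',):
    im,d=eyes.grab_frame(n); save(n+'2',cv2.resize(im[130:280,180:330] if n=='side' else im[130:250,200:320],(600,600),interpolation=cv2.INTER_CUBIC))
"
```

```text
t 3.7 tcp [ 0.5098 -0.0469  0.1977] tilt [ 0.007  -0.0038 -1.    ] jawyaw -88.38 q [ 0.27  0.37 -0.29  1.98  0.15  0.81 -1.64] F [-0.  -0.5 -0.2] gap 0.0554
tool shift mm [ 2.7  -1.74 -2.96]
tool rotvec deg [ 1.63  0.22 -0.4 ]
```

View pics/side2.png

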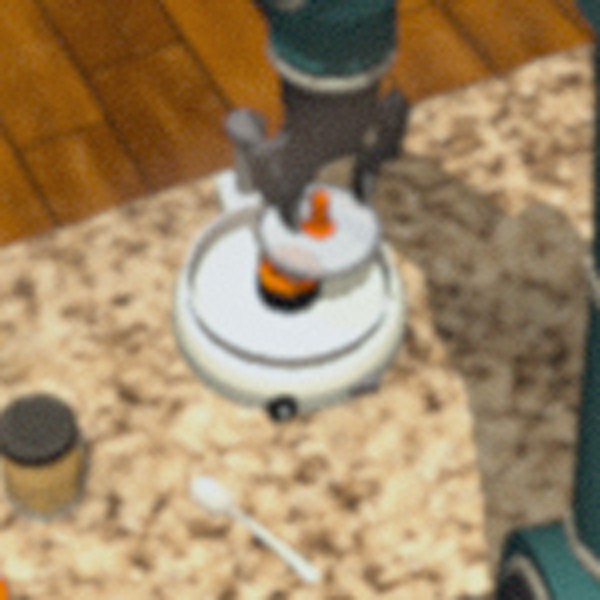

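Emit:
{"fn": "jog_arm", "kwargs": {
  "increments": [
    [2, 0, 0, 0, 0, 0],
    [0, 0, 0, 0, 0, 0],
    [0, 0, 0, 0, 0, 0],
    [0, 0, 0, 0, 0, 0],
    [0, 0, 0, 0, 0, 0],
    [0, 0, 0, 0, 0, 0],
    [0, 0, 0, 0, 0, 0],
    [0, 0, 0, 0, 0, 0]
  ],
  "gripper": 255,
  "force": 20
}}

```text
time_s: 4.55
tcp_pos: [0.5104, -0.0468, 0.1973]
eef_rot: [1.13, 1.56, -0.411]
contact_force: [0.7, 0.9, -1.5]
finger_gap: 0.0171
```

```bash
python3 -c "
from h import *
plan((.508,-.044,.195),90)
"
```

```text
t 4.55 tcp [ 0.5104 -0.0468  0.1973] tilt [ 0.0095 -0.0041 -0.9999] jawyaw -88.31 q [ 0.27  0.37 -0.29  1.98  0.15  0.8  -1.64] F [ 0.7  0.9 -1.5] gap 0.0171
tool shift mm [ 2.22 -2.35 -2.91]
tool rotvec deg [ 1.69  0.25 -0.54]
```

The grip on the knob is good (gap 17 mm). Next I'll follow the arc counter-clockwise.

Emit:
{"fn": "jog_arm", "kwargs": {
  "increments": [
    [0, 0.6, 9, -4, 0, 0],
    [0, 1, 15.8, -7, 0, 0],
    [0, 1, 15.8, -7, 0, 0],
    [0, 1, 15.8, -7, 0, 0],
    [0, 1, 15.8, -7, 0, 0],
    [0, 1, 15.8, -7, 0, 0],
    [0, 0.6, 9, -4, 0, 0],
    [0, 0, 0, 0, 0, 0]
  ]
}}

```text
time_s: 5.35
tcp_pos: [0.5509, -0.1348, 0.1973]
eef_rot: [0.625, 1.561, -0.135]
contact_force: [1.2, 0.1, 2.1]
finger_gap: 0.0171
```

```bash
cat >> h.py <<'E'
H=np.array([.640,-.041])
def arc():
    s,M=st(); r=s['tcp_pos'][:2]-H; print('r',np.hypot(*r).round(4),'ang',np.degrees(np.arctan2(r[1],r[0])).round(1)%360)
E
python3 -c "
from h import *
plan((.508,-.044,.197),90); arc()
for n in ('side',):
    im,d=eyes.grab_frame(n); save(n+'3',cv2.resize(im[130:280,180:330] if n=='side' else im[130:250,200:320],(600,600),interpolation=cv2.INTER_CUBIC))
"
```

```text
t 5.35 tcp [ 0.5509 -0.1348  0.1973] tilt [ 0.0101 -0.0014 -0.9999] jawyaw -43.52 q [ 0.52  0.47 -0.42  1.85  0.24  0.86 -0.78] F [1.2 0.1 2.1] gap 0.0171
tool shift mm [ -0.31  36.26 -93.6 ]
tool rotvec deg [46.48  0.31 -0.52]
r 0.1293 ang 226.5
```

View pics/side3.png

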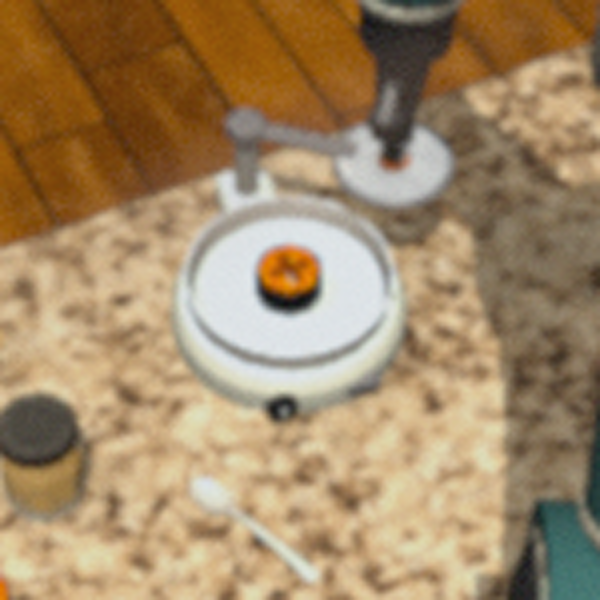

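The guard follows: its disc is now at (395,165) in the zoom and the socket cross at (290,270) is uncovered. I'll add about 28° more.

Emit:
{"fn": "jog_arm", "kwargs": {
  "increments": [
    [0, 0.6, 9, -4, 0, 0],
    [0, 1, 15.8, -7, 0, 0],
    [0, 1, 15.8, -7, 0, 0],
    [0, 1, 15.8, -7, 0, 0],
    [0, 0.6, 6.8, -3, 0, 0],
    [0, 0, 0, 0, 0, 0],
    [0, 0, 0, 0, 0, 0],
    [0, 0, 0, 0, 0, 0]
  ]
}}

```text
time_s: 6.2
tcp_pos: [0.6023, -0.1649, 0.1974]
eef_rot: [-0.779, 1.564, -1.055]
contact_force: [1.2, -3.1, -1.0]
finger_gap: 0.0167
```

Emit:
{"fn": "jog_arm", "kwargs": {
  "increments": [
    [0, 0, 0, 0, 0, 0],
    [0, 0, 0, 0, 0, 0],
    [0, 0, 0, 0, 0, 0],
    [-20, 0, 0, 0, 0, 0],
    [-40, 0, 0, 0, 0, 0],
    [-40, 0, 0, 0, 0, 0],
    [-40, 0, 0, 0, 0, 0],
    [-10, 0, 0, 0, 0, 0]
  ],
  "gripper": 90
}}

```text
time_s: 7.0
tcp_pos: [0.5998, -0.1608, 0.3506]
eef_rot: [-1.998, 1.567, -2.274]
contact_force: [0.0, 0.0, 0.1]
finger_gap: 0.0553
```

```bash
python3 -c "
from h import *
plan((.6,.25,.30),90); arc()
for n in ('side','top'):
    ims=[];ds=[]
    for i in range(6):
        im,d=eyes.grab_frame(n); ims.append(im.astype(float)); ds.append(d)
    m=np.mean(ims,0); np.savez('/tmp/%s4.npz'%n,im=m,d=np.median(ds,0)); print(np.std(ims,0).mean())
    b=(190,160,290,235) if n=='side' else (230,150,310,210)
    save(n+'4',cv2.resize(m[b[1]:b[3],b[0]:b[2]].astype(np.uint8),(800,600),interpolation=cv2.INTER_CUBIC))
    b=(140,175,200,220) if n=='side' else (170,145,210,175)
    save(n+'4p',cv2.resize(m[b[1]:b[3],b[0]:b[2]].astype(np.uint8),(800,600),interpolation=cv2.INTER_CUBIC))
"
```

```text
t 7.0 tcp [ 0.5998 -0.1608  0.3506] tilt [-0.0024 -0.0028 -1.    ] jawyaw -15.84 q [ 0.62  0.42 -0.56  1.55  0.24  1.23 -0.25] F [0.  0.  0.1] gap 0.0553
tool shift mm [  49.46  395.45 -111.85]
tool rotvec deg [7.416e+01 5.000e-02 2.200e-01]
r 0.1264 ang 251.4
2.5048930565598955
1.0014121711223014
```

View pics/side4.png

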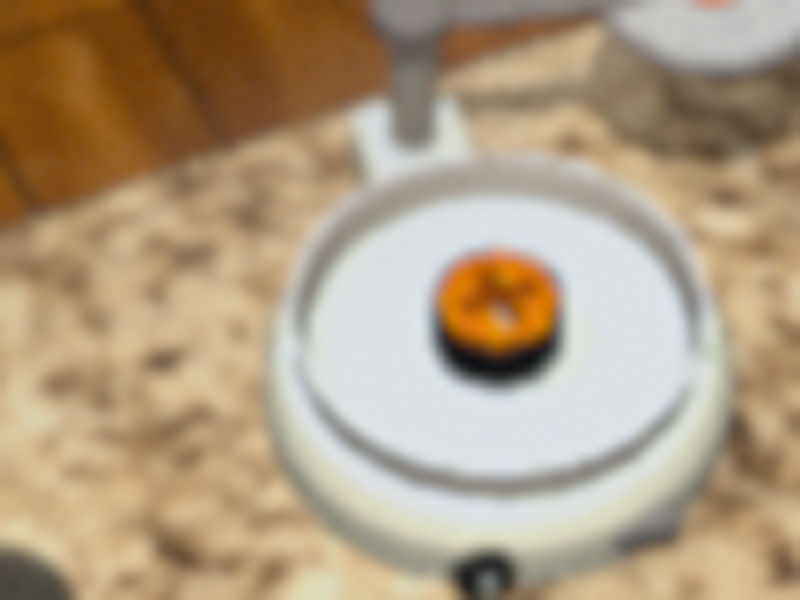

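View pics/top4.png

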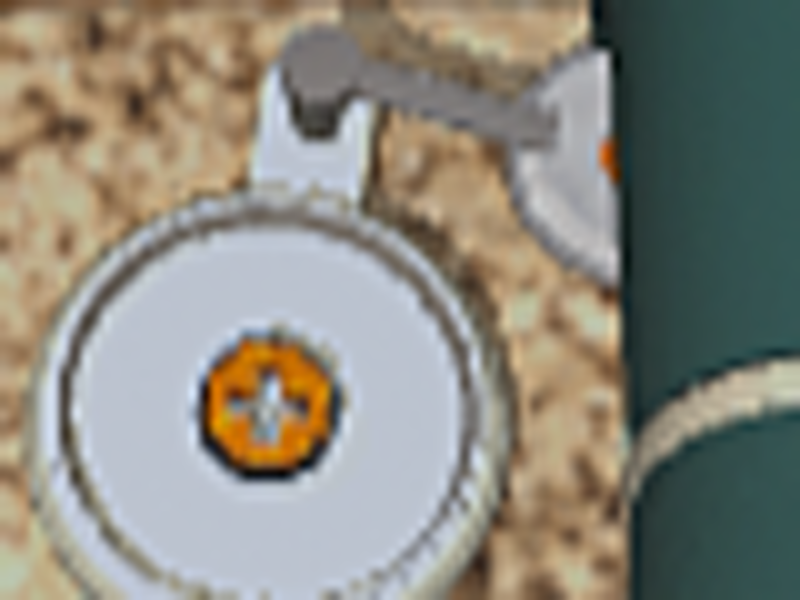

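View pics/side4p.png

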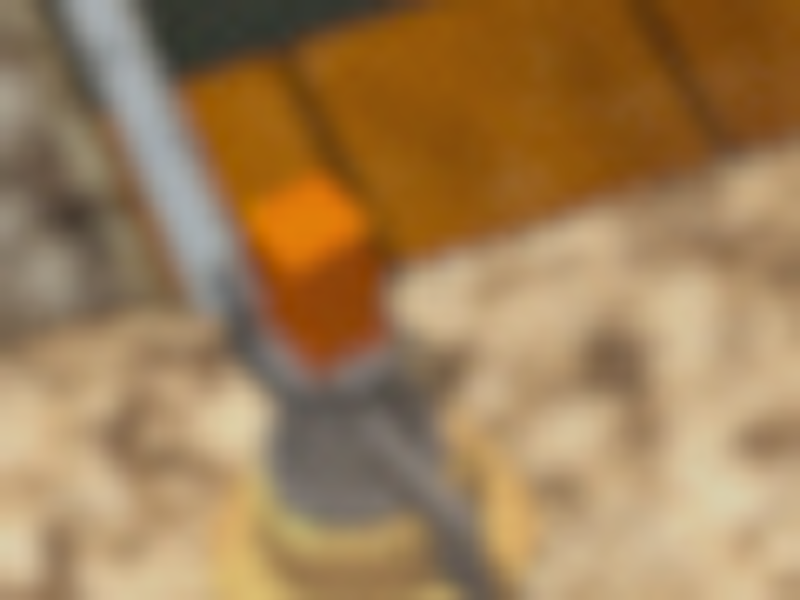

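View pics/top4p.png

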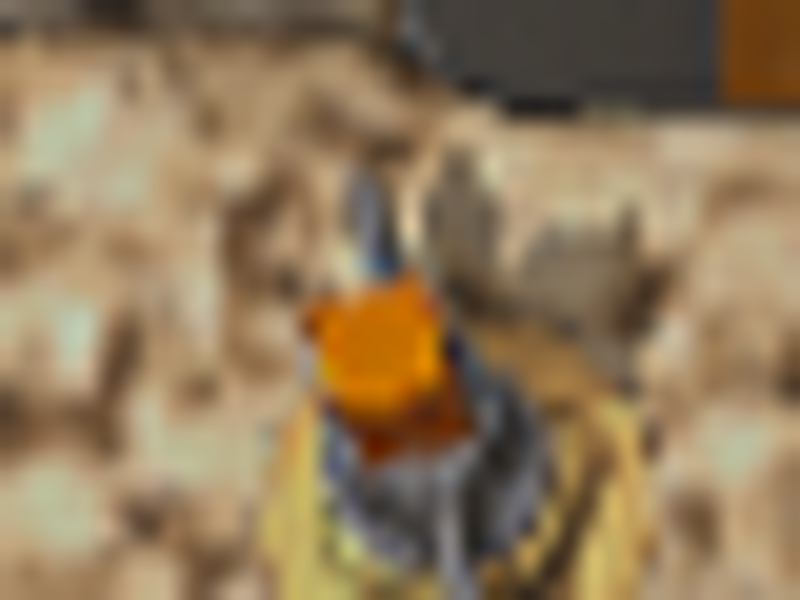

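```bash
cat > fit.py <<'E'
from h import *
from scipy.optimize import minimize
S=8
def render(n,polys,box):
    u0,v0,u1,v1=box; a=np.zeros(((v1-v0)*S,(u1-u0)*S),np.uint8)
    for P,val in polys:
        q=np.array([proj(n,p) for p in P]); q=(q-[u0,v0]+.5)*S-.5
        if val is None: continue
        h=q
        cv2.fillPoly(a,[np.round(h*16).astype(np.int32)],val,shift=4)
    a=cv2.GaussianBlur(a.astype(np.float32),(0,0),0.5*S)
    return cv2.resize(a,(u1-u0,v1-v0),interpolation=cv2.INTER_AREA)/255
def score(n,im,polys,box,feat):
    u0,v0,u1,v1=box; f=feat[v0:v1,u0:u1]; r=render(n,polys,box)
    return np.corrcoef(f.ravel(),r.ravel())[0,1]
def cross(x,y,yaw,z=.073,w=.0104,L=.0324):
    c,s=np.cos(yaw),np.sin(yaw); Rm=np.array([[c,-s],[s,c]])
    o=[]
    for a,b in((L/2,w/2),(w/2,L/2)):
        q=np.array([[a,b],[-a,b],[-a,-b],[a,-b]])@Rm.T+[x,y]; o.append(np.c_[q,np.full(4,z)])
    return o
def disc(x,y,z,r):
    t=np.linspace(0,2*np.pi,60,endpoint=False); return np.c_[x+r*np.cos(t),y+r*np.sin(t),np.full(60,z)]
def orf(im): # orangeness: r-b
    return (im[...,0]-im[...,2])/255
E
cat > fits.py <<'E'
from fit import *
import sys
k=sys.argv[1] if len(sys.argv)>1 else '4'
for n,box in (('top',(248,182,266,199)),('side',(242,189,263,206))):
    z=np.load(f'/tmp/{n}{k}.npz'); f=orf(z['im'])
    def cost(p):
        x,y,w=p; polys=[(disc(x,y,.073,.028),255)]+[(q,60) for q in cross(x,y,w)]
        return -score(n,None,polys,box,f)
    best=None; res=[]
    for w in np.radians(np.arange(-45,45,5)):
        r=minimize(cost,[.509,-.018,w],method='Nelder-Mead',options=dict(initial_simplex=[[.509,-.018,w],[.515,-.018,w],[.509,-.012,w],[.509,-.018,w+.08]],xatol=1e-4,fatol=1e-5))
        res.append((r.fun,*r.x))
    res.sort(); 
    for r in res[:4]: print(n,np.round(r[0],4),np.round(r[1:3],4),np.degrees(r[3]).round(1))
    x,y=res[0][1:3]
    print([(d,round(min(cost([x+a,y+b,np.radians(d)]) for a in(-.001,0,.001) for b in(-.001,0,.001)),4)) for d in range(-45,45,5)])
E
python3 fits.py
```

```text
Traceback (most recent call last):
  File "fits.py", line 11, in <module>
    r=minimize(cost,[.509,-.018,w],method='Nelder-Mead',options=dict(initial_simplex=[[.509,-.018,w],[.515,-.018,w],[.509,-.012,w],[.509,-.018,w+.08]],xatol=1e-4,fatol=1e-5))
  File "fits.py", line 8, in cost
    return -score(n,None,polys,box,f)
            ~~~~~^^^^^^^^^^^^^^^^^^^^
  File "fit.py", line 14, in score
    u0,v0,u1,v1=box; f=feat[v0:v1,u0:u1]; r=render(n,polys,box)
                                            ~~~~~~^^^^^^^^^^^^^
  File "fit.py", line 7, in render
    q=np.array([proj(n,p) for p in P]); q=(q-[u0,v0]+.5)*S-.5
                ~~~~^^^^^
  File "h.py", line 12, in proj
    f,cx,cy,T=cal(n); q=T[:3,:3]@np.array(p)+T[:3,3]
              ~~~^^^
  File "h.py", line 5, in cal
    c=eyes.get_calibration(n); f=192/np.tan(np.radians(c['fovy'])/2)
ValueError: time passes only in moves, steps and waits
```

```bash
sed -i 's/^def cal(n):/import functools\n@functools.lru_cache\ndef cal(n):/' h.py; time python3 fits.py
```

```text
top -0.8889 [ 0.5139 -0.0178] -5.0
top -0.888 [ 0.5144 -0.0183] -5.1
top -0.888 [ 0.514  -0.0181] -4.3
top -0.8879 [ 0.5142 -0.018 ] -6.1
[(-45, np.float64(-0.7979)), (-40, np.float64(-0.8043)), (-35, np.float64(-0.8151)), (-30, np.float64(-0.8308)), (-25, np.float64(-0.8477)), (-20, np.float64(-0.8614)), (-15, np.float64(-0.8756)), (-10, np.float64(-0.884)), (-5, np.float64(-0.8889)), (0, np.float64(-0.8852)), (5, np.float64(-0.8766)), (10, np.float64(-0.8649)), (15, np.float64(-0.8494)), (20, np.float64(-0.8337)), (25, np.float64(-0.8202)), (30, np.float64(-0.8075)), (35, np.float64(-0.7988)), (40, np.float64(-0.7943))]
side -0.8352 [ 0.5112 -0.0155] -3.4
side -0.8341 [ 0.5107 -0.0153] -10.2
side -0.8328 [ 0.511  -0.0154] 2.8
side -0.8327 [ 0.5113 -0.0152] -10.5
[(-45, np.float64(-0.806)), (-40, np.float64(-0.8091)), (-35, np.float64(-0.811)), (-30, np.float64(-0.818)), (-25, np.float64(-0.8219)), (-20, np.float64(-0.8242)), (-15, np.float64(-0.8291)), (-10, np.float64(-0.831)), (-5, np.float64(-0.8315)), (0, np.float64(-0.828)), (5, np.float64(-0.8291)), (10, np.float64(-0.8253)), (15, np.float64(-0.8204)), (20, np.float64(-0.8163)), (25, np.float64(-0.8106)), (30, np.float64(-0.8073)), (35, np.float64(-0.8052)), (40, np.float64(-0.8057))]
real	0m3.905s
user	0m4.425s
sys	0m0.124s
```

```bash
cat > fitp.py <<'E'
from fit import *
import sys
def boxpolys(x,y,yaw,z,w=.012,hh=.022):
    c,s=np.cos(yaw),np.sin(yaw); Rm=np.array([[c,-s],[s,c]])
    q=np.array([[w,w],[-w,w],[-w,-w],[w,-w]])@Rm.T+[x,y]
    return np.c_[q,np.full(4,z+hh)],np.c_[q,np.full(4,z-hh)]
def fitgrip(n,im,box,p0,z,bg=None,zfree=False):
    # two-level render: top face bright, sides darker, using R-B
    f=orf(im)
    def cost(p):
        t,b=boxpolys(p[0],p[1],p[2],z)
        a=[]
        pol=[]
        for i in range(4):
            j=(i+1)%4; pol.append((np.array([t[i],t[j],b[j],b[i]]),160))
        pol.append((t,255)); 
        return -score(n,None,pol,box,f)
    res=[]
    for w in np.radians(np.arange(-45,45,10)):
        x,y=p0
        r=minimize(cost,[x,y,w],method='Nelder-Mead',options=dict(initial_simplex=[[x,y,w],[x+.006,y,w],[x,y+.006,w],[x,y,w+.12]],xatol=1e-4,fatol=1e-5)); res.append((r.fun,*r.x))
    res.sort(); return res
if __name__=='__main__':
    for n,box in (('top',(183,156,196,169)),('side',(157,187,171,204))):
        z=np.load(f'/tmp/{n}4.npz')
        for r in fitgrip(n,z['im'],box,(.612,.248),.106)[:4]: print(n,np.round(r[0],3),np.round(r[1:3],4),np.degrees(r[3]).round(1))
E
python3 fitp.py
```

```text
top -0.837 [0.6201 0.2481] 18.7
top -0.836 [0.6194 0.2478] 14.3
top -0.835 [0.6201 0.2482] 14.7
top -0.832 [0.6199 0.2485] 15.2
side -0.804 [0.6245 0.2468] 2.9
side -0.803 [0.625  0.2462] 6.6
side -0.802 [0.6245 0.2469] -1.3
side -0.802 [0.6245 0.2458] 12.0
```

```bash
python3 - <<'E'
from fitp import *
x,y,w=.6195,.2480,np.radians(14)
for n,b in (('top',(170,145,210,175)),('side',(140,175,200,220))):
    z=np.load(f'/tmp/{n}4.npz'); m=z['im'].astype(np.uint8); s=800/(b[2]-b[0])
    im=cv2.resize(m[b[1]:b[3],b[0]:b[2]],(800,600),interpolation=cv2.INTER_CUBIC)
    t,bo=boxpolys(x,y,w,.106)
    d=np.array([np.cos(w),np.sin(w)])*.058
    L=[t,bo,np.array([[x+d[0],y+d[1],.07],[x-d[0],y-d[1],.07]]),disc(x,y,.035,.028),disc(x,y,0.01,.042),disc(x,y,.084,.018)]
    for P in L:
        q=np.array([proj(n,p) for p in P]); q=((q-[b[0],b[1]]+.5)*s).astype(np.int32); cv2.polylines(im,[q],True,(0,255,255),1)
    save(n+'ov',im)
E
```

```text
(no output)
```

View pics/topov.png

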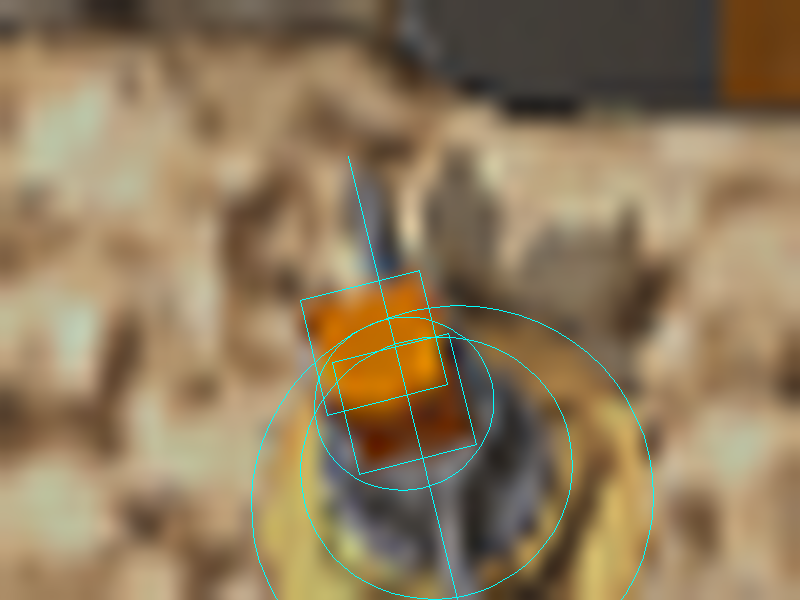

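View pics/sideov.png

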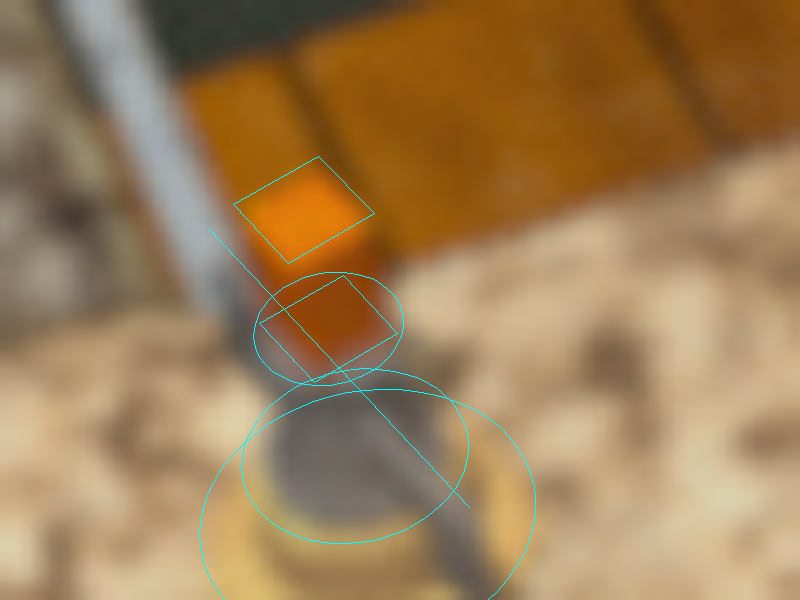

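```bash
python3 -c "
from h import *
plan((.618,.247,.26),14)"
```

```text
t 7.6 tcp [ 0.5988 -0.1612  0.3457] tilt [-0.0081 -0.0012 -1.    ] jawyaw -15.85 q [ 0.62  0.43 -0.56  1.56  0.24  1.23 -0.25] F [-0.4 -0.1  0.2] gap 0.0553
tool shift mm [ 85.07 398.23 -92.4 ]
tool rotvec deg [-29.85  -0.47   0.07]
```

Emit:
{"fn": "jog_arm", "kwargs": {
  "increments": [
    [0, 40, -9, 0, 0, 0],
    [0, 44, -10, 0, 0, 0],
    [0, 44, -10, 0, 0, 0],
    [5, 44, -10, 0, 0, 0],
    [5, 44, -10, 0, 0, 0],
    [5, 44, -10, 0, 0, 0],
    [5, 44, -10, 0, 0, 0],
    [5, 44, -10, 0, 0, 0]
  ],
  "gripper": 70
}}

```text
time_s: 8.4
tcp_pos: [0.6205, 0.1991, 0.3182]
eef_rot: [-2.381, 1.563, -2.672]
contact_force: [1.7, -1.5, -0.2]
finger_gap: 0.0616
```

```bash
python3 -c "
from h import *
plan((.618,.247,.26),14)"
```

```text
t 8.4 tcp [0.6205 0.1991 0.3182] tilt [-0.0073 -0.0037 -1.    ] jawyaw -16.67 q [ 0.08  0.53 -0.63  1.5   0.32  1.22 -0.89] F [ 1.7 -1.5 -0.2] gap 0.0616
tool shift mm [ 58.    45.5  -15.75]
tool rotvec deg [-30.67  -0.42   0.22]
```

Emit:
{"fn": "jog_arm", "kwargs": {
  "increments": [
    [5, 32, -10, 0, 0, 0],
    [5, 12, -5, -6, 0, 0],
    [15, 0, 0, -8, 0, 0],
    [15, 0, 0, -8, 0, 0],
    [10, 0, 0, -8, -0.4, 0.2],
    [5, 0, 0, 0, 0, 0],
    [0, 0, 0, 0, 0, 0],
    [0, 0, 0, 0, 0, 0]
  ]
}}

```text
time_s: 9.2
tcp_pos: [0.6154, 0.2573, 0.2595]
eef_rot: [1.98, 1.565, 2.235]
contact_force: [0.3, -0.3, 1.6]
finger_gap: 0.0617
```

```bash
python3 -c "
from h import *
plan((.618,.247,.166),14)
for n in ('side','top'):
    im,d=eyes.grab_frame(n); b=(120,150,220,225) if n=='side' else (160,130,220,175)
    save(n+'5',cv2.resize(im[b[1]:b[3],b[0]:b[2]],(800,600),interpolation=cv2.INTER_CUBIC))
"
```

```text
t 9.2 tcp [0.6154 0.2573 0.2595] tilt [-0.0037  0.0048 -1.    ] jawyaw 14.61 q [ 0.05  0.64 -0.73  1.52  0.44  1.15 -0.51] F [ 0.3 -0.3  1.6] gap 0.0617
tool shift mm [ 93.44 -11.16   0.17]
tool rotvec deg [ 0.61 -0.14 -0.32]
```

View pics/side5.png

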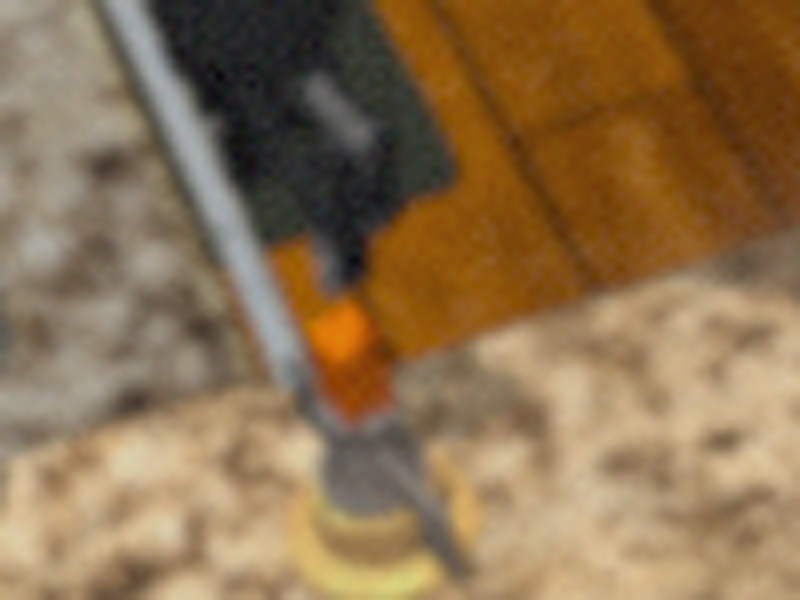

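Both pictures show the open gripper above the grip: the orange grip's top is at (343,325) in the side zoom, and the near fingertip is just above it. I'll correct y and go down.

Emit:
{"fn": "jog_arm", "kwargs": {
  "increments": [
    [0, -10, 0, 0.6, 0, -0.3],
    [10, -1, 0, 0, 0, 0],
    [20, 0, 0, 0, 0, 0],
    [20, 0, 0, 0, 0, 0],
    [15, 0, 0, 0, 0, 0],
    [8, 0, 0, 0, 0, 0],
    [0, 0, 0, 0, 0, 0],
    [0, 0, 0, 0, 0, 0]
  ]
}}

```text
time_s: 10.1
tcp_pos: [0.6195, 0.2444, 0.184]
eef_rot: [-0.961, 1.569, -0.723]
contact_force: [0.1, 0.0, 0.8]
finger_gap: 0.0619
```

```bash
python3 -c "
from h import *
plan((.618,.247,.166),14)
for n in ('side','top'):
    im,d=eyes.grab_frame(n); b=(120,150,220,225) if n=='side' else (160,130,220,175)
    save(n+'6',cv2.resize(im[b[1]:b[3],b[0]:b[2]],(800,600),interpolation=cv2.INTER_CUBIC))
"
```

```text
t 10.1 tcp [0.6195 0.2444 0.184 ] tilt [ 0.0013 -0.0012 -1.    ] jawyaw 13.64 q [ 0.04  0.71 -0.68  1.58  0.5   1.03 -0.55] F [0.1 0.  0.8] gap 0.0619
tool shift mm [18.01  2.88 -0.86]
tool rotvec deg [-0.37  0.06  0.08]
```

View pics/side6.png

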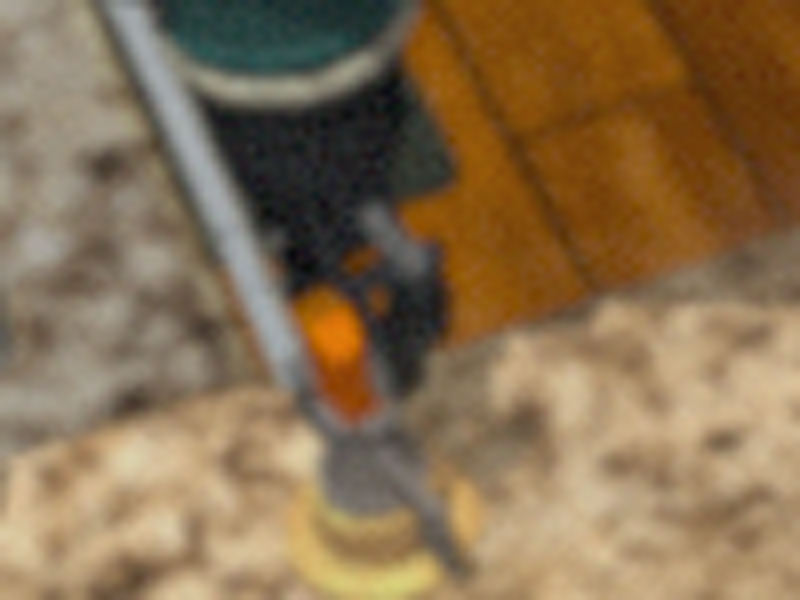

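View pics/top6.png

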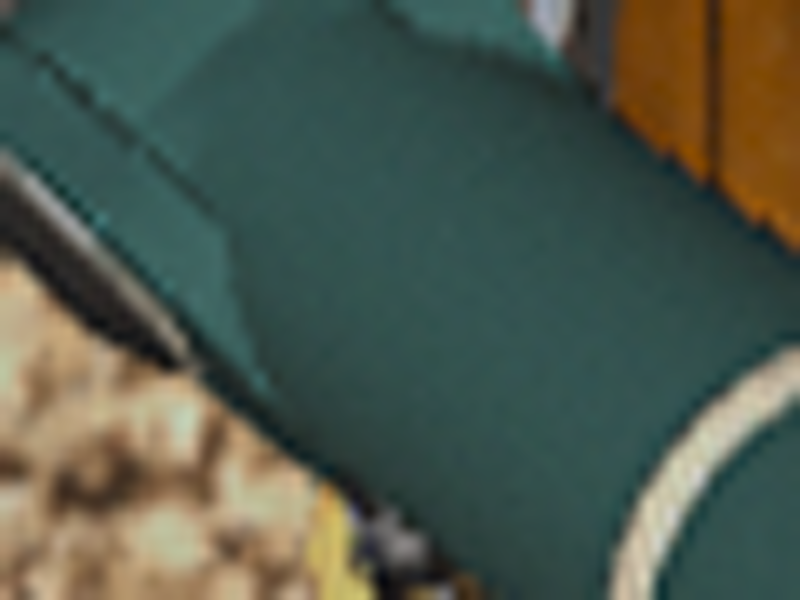

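Emit:
{"fn": "jog_arm", "kwargs": {
  "increments": [
    [10, 2, 0, 0, 0, 0],
    [10, 1, 0, 0, 0, 0],
    [0, 0, 0, 0, 0, 0],
    [0, 0, 0, 0, 0, 0],
    [0, 0, 0, 0, 0, 0],
    [0, 0, 0, 0, 0, 0],
    [0, 0, 0, 0, 0, 0],
    [0, 0, 0, 0, 0, 0]
  ]
}}

```text
time_s: 11.0
tcp_pos: [0.6194, 0.248, 0.1642]
eef_rot: [-0.32, 1.567, -0.082]
contact_force: [0.6, 0.5, -0.2]
finger_gap: 0.0619
```

Emit:
{"fn": "jog_arm", "kwargs": {
  "increments": [
    [0, 0, 0, 0, 0, 0],
    [0, 0, 0, 0, 0, 0],
    [0, 0, 0, 0, 0, 0],
    [0, 0, 0, 0, 0, 0],
    [0, 0, 0, 0, 0, 0],
    [0, 0, 0, 0, 0, 0],
    [0, 0, 0, 0, 0, 0],
    [0, 0, 0, 0, 0, 0]
  ],
  "gripper": 255,
  "force": 50
}}

```text
time_s: 11.8
tcp_pos: [0.6195, 0.2479, 0.1644]
eef_rot: [-0.297, 1.566, -0.059]
contact_force: [0.1, -0.8, 0.3]
finger_gap: 0.024
```

```bash
python3 -c "
from h import *
plan((.618,.247,.166),14)
for n in ('side',):
    im,d=eyes.grab_frame(n); b=(120,150,220,225) if n=='side' else (160,130,220,175)
    save(n+'7',cv2.resize(im[b[1]:b[3],b[0]:b[2]],(800,600),interpolation=cv2.INTER_CUBIC))
"
```

```text
t 11.8 tcp [0.6195 0.2479 0.1644] tilt [ 4.3e-03 -3.0e-04 -1.0e+00] jawyaw 13.63 q [ 0.03  0.74 -0.67  1.59  0.52  1.   -0.57] F [ 0.1 -0.8  0.3] gap 0.024
tool shift mm [-1.6  -0.56 -1.63]
tool rotvec deg [-0.37  0.24  0.07]
```

View pics/side7.png

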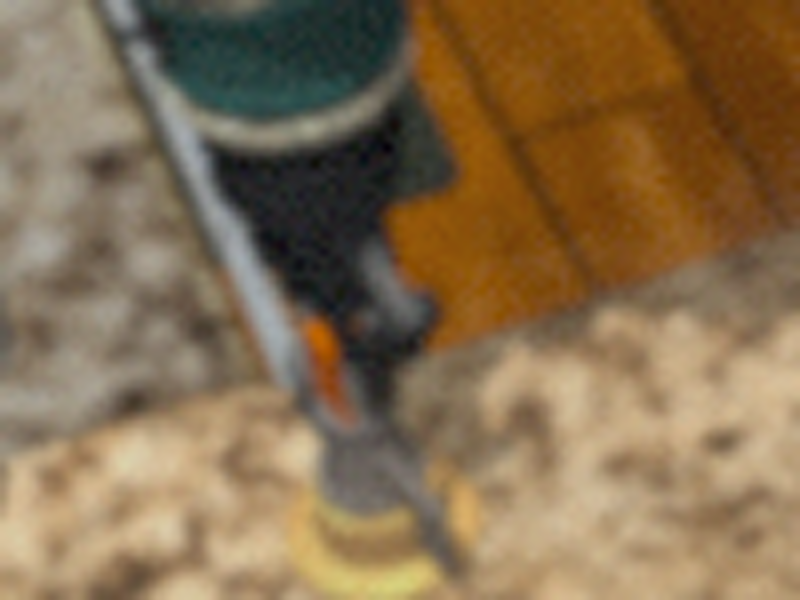

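The gap is exactly 24 mm, so the jaws are flat on the grip's faces. I'll lift straight up.

Emit:
{"fn": "jog_arm", "kwargs": {
  "increments": [
    [-5, 0, 0, 0, 0, 0],
    [-10, 0, 0, 0, 0, 0],
    [-20, 0, 0, 0, 0, 0],
    [-25, 0, 0, 0, 0, 0],
    [-25, 0, 0, 0, 0, 0],
    [-20, 0, 0, 0, 0, 0],
    [-10, 0, 0, 0, 0, 0],
    [0, 0, 0, 0, 0, 0]
  ]
}}

```text
time_s: 12.65
tcp_pos: [0.6183, 0.2481, 0.2875]
eef_rot: [-0.242, 1.567, -0.003]
contact_force: [0.8, 0.1, -1.3]
finger_gap: 0.0236
```

```bash
python3 -c "
from h import *
plan((.5125,-.0167,.275),-6)
for n in ('side',):
    im,d=eyes.grab_frame(n); b=(120,150,220,225) if n=='side' else (160,130,220,175)
    save(n+'8',cv2.resize(im[b[1]:b[3],b[0]:b[2]],(800,600),interpolation=cv2.INTER_CUBIC))
"
```

```text
t 12.65 tcp [0.6183 0.2481 0.2875] tilt [ 0.0042 -0.     -1.    ] jawyaw 13.67 q [ 0.06  0.61 -0.73  1.5   0.43  1.19 -0.5 ] F [ 0.8  0.1 -1.3] gap 0.0236
tool shift mm [  12.03 -232.29 -165.48]
tool rotvec deg [19.67  0.24  0.02]
```

View pics/side8.png

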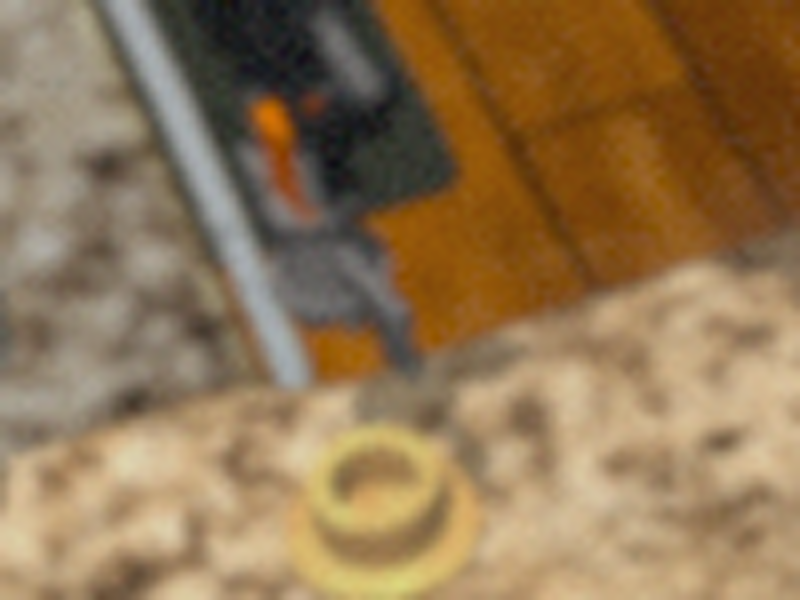

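The paddle is out and held; the empty stand is at (380,490) in the zoom. I'll carry it over the pan.

Emit:
{"fn": "jog_arm", "kwargs": {
  "increments": [
    [0, -20, -14, 0, 0, 0],
    [0, -32, -23, 0, 0, 0],
    [0, -32, -23, 0, 0, 0],
    [0, -32, -23, 0, 0, 0],
    [0, -32, -23, 0, 0, 0],
    [0, -32, -23, 0, 0, 0],
    [0, -28, -20, 0, 0, 0],
    [0, -18, -12, 0, 0, 0]
  ]
}}

```text
time_s: 13.5
tcp_pos: [0.5078, -0.0169, 0.2768]
eef_rot: [2.75, 1.561, 2.993]
contact_force: [-0.8, 0.1, -2.0]
finger_gap: 0.0233
```

Emit:
{"fn": "jog_arm", "kwargs": {
  "increments": [
    [0, 0, 0, 5, 0, 0],
    [0, 0, 0, 5, 0, 0],
    [0, 0, 0, 5, 0, 0],
    [0, 0, 0, 4, 0, 0],
    [0, 0, 0, 0, 0, 0],
    [0, 0, 0, 0, 0, 0],
    [0, 0, 0, 0, 0, 0],
    [0, 0, 0, 0, 0, 0]
  ]
}}

```text
time_s: 14.3
tcp_pos: [0.5037, -0.0224, 0.2706]
eef_rot: [-3.119, 1.551, 3.061]
contact_force: [-0.1, -0.6, -1.6]
finger_gap: 0.0232
```

```bash
python3 -c "
from h import *
plan((.5125,-.0167,.275),-6)
for n in ('side','top'):
    im,d=eyes.grab_frame(n); b=(190,110,310,200) if n=='side' else (200,130,320,220)
    save(n+'9',cv2.resize(im[b[1]:b[3],b[0]:b[2]],(800,600),interpolation=cv2.INTER_CUBIC))
"
```

```text
t 14.3 tcp [ 0.5037 -0.0224  0.2706] tilt [-0.0193  0.0016 -0.9998] jawyaw -5.9 q [ 0.58  0.32 -0.71  1.92  0.24  1.01 -0.33] F [-0.1 -0.6 -1.6] gap 0.0232
tool shift mm [-4.55  6.61  8.05]
tool rotvec deg [ 0.1  -1.11  0.03]
```

View pics/side9.png

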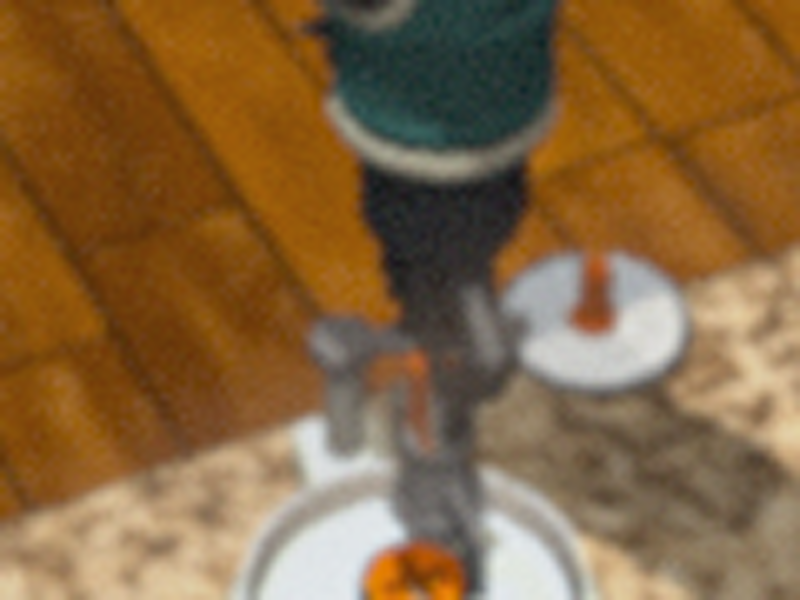

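View pics/top9.png

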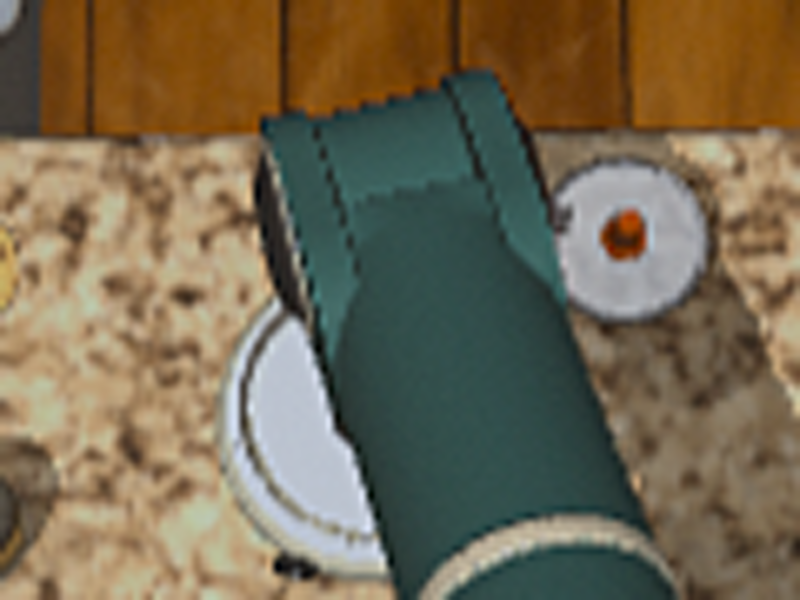

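Emit:
{"fn": "jog_arm", "kwargs": {
  "increments": [
    [0, 3, 4, 0, -1.1, 0],
    [5, 3, 4, 0, 0, 0],
    [5, 0, 0, 0, 0, 0],
    [5, 0, 0, 0, 0, 0],
    [5, 0, 0, 0, 0, 0],
    [0, 0, 0, 0, 0, 0],
    [0, 0, 0, 0, 0, 0],
    [0, 0, 0, 0, 0, 0]
  ]
}}

```text
time_s: 15.2
tcp_pos: [0.5131, -0.0167, 0.2483]
eef_rot: [-0.14, 1.57, -0.243]
contact_force: [0.4, -0.1, -1.6]
finger_gap: 0.0235
```

```bash
python3 -c "
from h import *
plan((.5125,-.0167,.245),-6)
print('knob',ray('top',(293.7,165.0),.135), ray('top',(256.7,190.5),.073))
"
```

```text
t 15.2 tcp [ 0.5131 -0.0167  0.2483] tilt [ 1.e-03 -3.e-04 -1.e+00] jawyaw -5.87 q [ 0.55  0.36 -0.69  1.93  0.28  0.95 -0.38] F [ 0.4 -0.1 -1.6] gap 0.0235
tool shift mm [ 3.33 -0.02 -0.59]
tool rotvec deg [0.13 0.06 0.01]
knob [ 0.59858651 -0.16432205  0.135     ] [ 0.51227076 -0.01949247  0.073     ]
```

Guard angle works out to about 1.43 rad (knob at (0.599,-0.164)). Next I'll check the stem against the socket in the side view with a model overlay.

```bash
cat > ov.py <<'E'
from fitp import *
import sys
tag,sx,sy,sw,off,zt=sys.argv[1],*map(float,sys.argv[2:7])  # socket xy yaw(deg), paddle offset along tool y (mm), tcp-to-tip
s,M=st(); n='side'
m=np.mean([eyes.grab_frame(n)[0].astype(float) for _ in range(6)],0); np.savez(f'/tmp/{tag}.npz',im=m)
m=m.astype(np.uint8)
b=(215,150,295,210); k=10
im=cv2.resize(m[b[1]:b[3],b[0]:b[2]],(800,600),interpolation=cv2.INTER_CUBIC); save(tag+'raw',im); im=im.copy()
def dr(P,c):
    q=np.array([proj(n,p) for p in P]); q=((q-[b[0],b[1]]+.5)*k*16).astype(np.int32); cv2.polylines(im,[q],True,c,1,shift=4)
for q in cross(sx,sy,np.radians(sw)): dr(q,(0,255,0))
dr(disc(sx,sy,.073,.028),(0,255,0))
p=s['tcp_pos']+M[:,1]*off/1000; yaw=np.arctan2(M[1,2],M[0,2]); tz=p[2]-zt
for q in cross(p[0],p[1],yaw,tz,.008,.030): dr(q,(0,255,255))
dr(disc(p[0],p[1],tz+.022,.024),(0,255,255)); dr(disc(p[0],p[1],tz+.071,.018),(255,0,255))
t,bo=boxpolys(p[0],p[1],yaw,tz+.093); dr(t,(255,255,0)); dr(bo,(255,255,0))
save(tag+'ov',im); print(s['tcp_pos'],np.degrees(yaw))
E
python3 ov.py a .5125 -.0167 -6 0 .1514
```

```text
[ 0.51308065 -0.01673845  0.24833486] -5.86646948920837
```

View pics/araw.png

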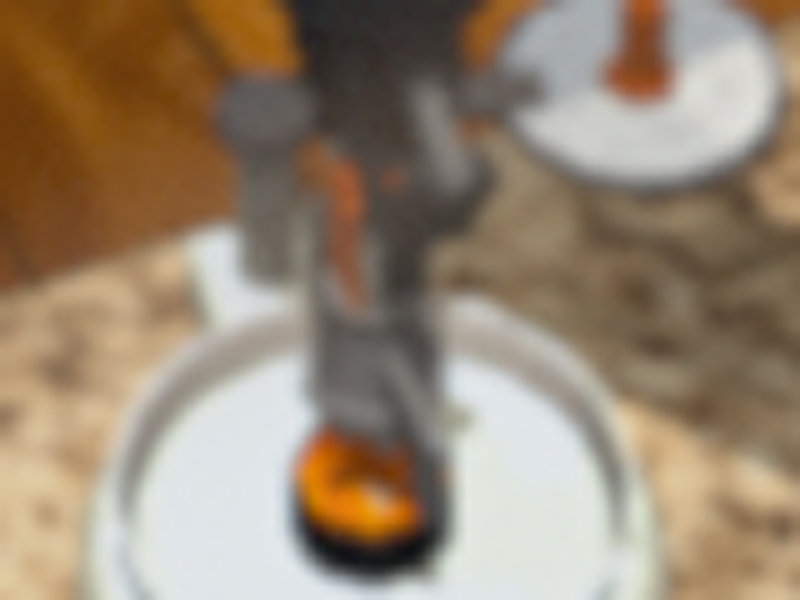

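View pics/aov.png

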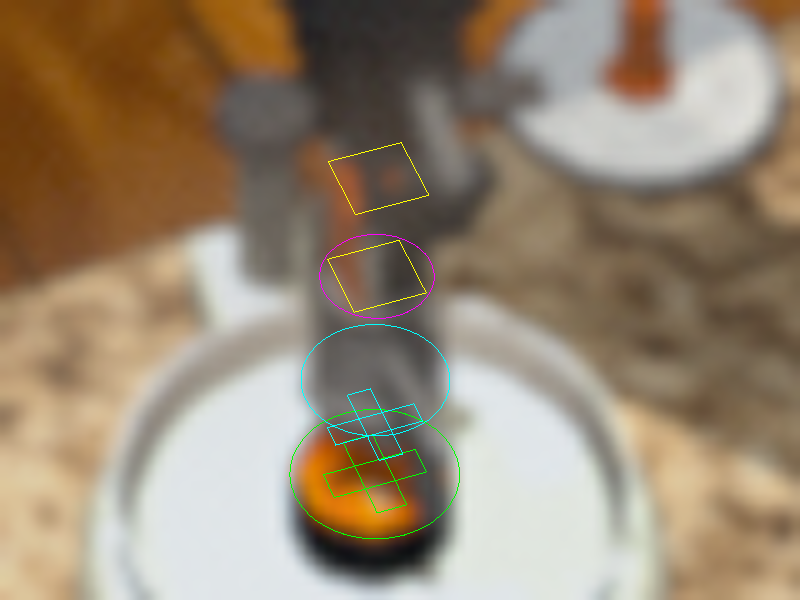

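```bash
python3 - <<'E'
from h import *
a=np.load('/tmp/side4.npz')['im'].mean(2); b=np.load('/tmp/a.npz')['im'].mean(2)
def edges(g,r,c0,c1,th):
    u=np.arange(c0,c1,.05); y=np.interp(u,np.arange(512),g[r]); m=y<th
    i=np.nonzero(m)[0]; return u[i[0]].round(2),u[i[-1]].round(2)
print('boss black'); 
for r in range(199,206): print(r,edges(a,r,238,268,120), edges(b,r,238,268,120))
print('flange')
for r in range(184,196): print(r,edges(b,r,240,265,175),np.round(b[r,242:264]).astype(int))
for nm,p in(('boss',(.5125,-.0167,.066)),('fl',(.51308,-.01674,.119))):
    T=cal('side')[3]; print(nm,proj('side',p))
print('sens x,y px/mm',(np.array(proj('side',(.5135,-.0167,.073)))-proj('side',(.5125,-.0167,.073))),(np.array(proj('side',(.5125,-.0157,.073)))-proj('side',(.5125,-.0167,.073))))
E
```

```text
boss black
199 (np.float64(244.45), np.float64(259.0)) (np.float64(244.55), np.float64(259.15))
200 (np.float64(244.05), np.float64(259.15)) (np.float64(244.2), np.float64(259.2))
201 (np.float64(244.0), np.float64(259.3)) (np.float64(244.1), np.float64(259.25))
202 (np.float64(244.05), np.float64(259.35)) (np.float64(244.15), np.float64(259.25))
203 (np.float64(244.35), np.float64(259.25)) (np.float64(244.4), np.float64(259.1))
204 (np.float64(244.8), np.float64(258.75)) (np.float64(244.85), np.float64(258.7))
205 (np.float64(245.4), np.float64(258.0)) (np.float64(245.45), np.float64(258.05))
flange
184 (np.float64(240.0), np.float64(264.95)) [159 163 164 153 124  97  91  95  97  95  94  94  90  81  74  78 105 138
 164 167 165 163]
185 (np.float64(240.0), np.float64(264.95)) [176 184 184 166 128  98  93  97  99 101 100 105 105  94  80  79 102 145
 175 180 174 165]
186 (np.float64(245.05), np.float64(264.95)) [207 213 206 175 130  99  94  99 103 102 103 106 114 106  88  84 110 158
 196 207 199 190]
187 (np.float64(245.05), np.float64(259.15)) [225 224 214 176 130 101  98 101 103 103 
[... 627 characters left out ...]
)) [228 229 227 210 164 116  94  97 102 107 107 100  84  80 101 122 138 148
 160 176 205 223]
193 (np.float64(245.3), np.float64(259.85)) [228 228 223 187 140 102  86  84  83  86  88  87  77  73  88 116 140 156
 178 204 219 225]
194 (np.float64(244.8), np.float64(259.6)) [229 226 207 165 125  95  85  81  73  72  77  82  78  70  76 103 129 153
 189 220 225 226]
195 (np.float64(244.3), np.float64(259.7)) [228 220 186 148 119  97  87  73  63  64  69  73  75  71  70  85 107 138
 188 223 228 227]
boss (np.float64(251.9157662328554), np.float64(198.15972278958176))
fl (np.float64(252.00281072001593), np.float64(187.39959720854358))
sens x,y px/mm [-0.13467055 -0.20773793] [-0.27188809  0.10093231]
```

```bash
python3 - <<'E'
from fit import *
im=np.load('/tmp/a.npz')['im']; a4=np.load('/tmp/side4.npz')['im']
o=orf(im)
for u in range(246,256): print(u,np.round(o[186:199,u]*100).astype(int))
d=disc(.51308,-.01674,.119,.024); q=np.array([proj('side',p) for p in d]); print(np.round(q[np.argsort(q[:,1])][-6:],2))
# disc-only fit in side: mask the cross by ignoring pixels within 17mm radius
for n,box in(('side',(240,186,265,202)),('top',(246,180,268,201))):
    f=orf(np.load(f'/tmp/{n}4.npz')['im']); u0,v0,u1,v1=box
    ign=render(n,[(disc(.5125,-.0165,.073,.019),255)],box)>.05
    def c(p):
        r=render(n,[(disc(p[0],p[1],.073,p[2]),255)],box)[~ign]; return -np.corrcoef(r,f[v0:v1,u0:u1][~ign])[0,1]
    for R0 in(.028,.026):
        r=minimize(c,[.511,-.016,R0],method='Nelder-Mead',options=dict(initial_simplex=[[.511,-.016,R0],[.515,-.016,R0],[.511,-.012,R0],[.511,-.016,R0-.002]],xatol=1e-5,fatol=1e-6)); print(n,r.x,r.fun)
E
```

```text
246 [ 2  1  2  0 -2 -2  1 16 40 65 86 87 86]
247 [ 2  3  3  3  2  2 11 32 59 76 78 75 77]
248 [ 2  2  2  2  2  4 12 30 52 67 65 61 66]
249 [ 3  2  3  2  2  3  5 17 37 55 54 51 62]
250 [ 2  3  2  2  3  2  3 13 30 45 45 47 58]
251 [ 2  2  3  2  3  2  4 11 24 35 41 41 45]
252 [ 2  2  2  2  2  3  3  7 16 26 36 36 32]
253 [ 3  2  3  2  1  2  2  3  9 21 34 40 29]
254 [ 2  2  2  2  2  2  1  4 11 23 37 43 34]
255 [ 2  2  3  3  2  2  1  4 13 21 29 31 29]
[[249.97 192.81]
 [253.87 192.87]
 [250.74 192.94]
 [253.1  192.98]
 [251.53 193.02]
 [252.31 193.03]]
side [ 0.5110802  -0.01549443  0.02527665] -0.9710554420483163
side [ 0.51092791 -0.01536714  0.02540769] -0.9714718045024949
top [ 0.51460864 -0.01821914  0.02485324] -0.9482504650902048
top [ 0.5146248  -0.017983    0.02461872] -0.9490891505304971
```

```bash
python3 - <<'E'
from fit import *
for n,box,c0 in(('top',(249,183,265,198),(.5146,-.018)),('side',(244,191,261,204),(.511,-.0154))):
    im=np.load(f'/tmp/{n}4.npz')['im']; u0,v0,u1,v1=box
    f=orf(im)[v0:v1,u0:u1]
    C=None
    for fl in (0,.004,.016,.022):
      out=[]
      for d in np.arange(-25,16,2.5):
        b=1e9
        for ox in(-1,0,1):
          for oy in(-1,0,1):
            x,y=c0[0]+ox*.001,c0[1]+oy*.001
            D=render(n,[(disc(x,y,.073,.025),255)],box)
            op=[(q,255) for q in cross(x,y,np.radians(d))]
            A=render(n,op,box)
            cols=[np.ones(A.size),D.ravel(),A.ravel()]
            if fl: 
                B=render(n,[(q,255) for q in cross(x,y,np.radians(d),.073-fl)],box)*A; cols.append(B.ravel())
            A_=np.stack(cols,1); m=render(n,[(disc(x,y,.073,.021),255)],box).ravel()>.5
            co,*_=np.linalg.lstsq(A_[m][:,[0,2]+([3] if fl else [])],f.ravel()[m],rcond=None)
            e=((A_[m][:,[0,2]+([3] if fl else [])]@co-f.ravel()[m])**2).sum(); b=min(b,e)
        out.append((float(d),round(b,3)))
      print(n,fl,min(out,key=lambda t:t[1]),out)
E
```

```text
top 0 (-5.0, np.float64(0.578)) [(-25.0, np.float64(3.928)), (-22.5, np.float64(3.216)), (-20.0, np.float64(2.787)), (-17.5, np.float64(2.057)), (-15.0, np.float64(1.662)), (-12.5, np.float64(1.161)), (-10.0, np.float64(0.856)), (-7.5, np.float64(0.653)), (-5.0, np.float64(0.578)), (-2.5, np.float64(0.589)), (0.0, np.float64(0.868)), (2.5, np.float64(1.101)), (5.0, np.float64(1.504)), (7.5, np.float64(2.044)), (10.0, np.float64(2.482)), (12.5, np.float64(3.03)), (15.0, np.float64(3.656))]
top 0.004 (-5.0, np.float64(0.527)) [(-25.0, np.float64(3.908)), (-22.5, np.float64(3.206)), (-20.0, np.float64(2.774)), (-17.5, np.float64(2.051)), (-15.0, np.float64(1.647)), (-12.5, np.float64(1.141)), (-10.0, np.float64(0.833)), (-7.5, np.float64(0.62)), (-5.0, np.float64(0.527)), (-2.5, np.float64(0.56)), (0.0, np.float64(0.793)), (2.5, np.float64(1.049)), (5.0, np.float64(1.448)), (7.5, np.float64(1.927)), (10.0, np.float64(2.431)), (12.5, np.float64(2.988)), (15.0, np.float64(3.626))]
top 0.016 (-5.0, np.float64(0.508)) [(-25.0, np.float64(3.753)), (-22.5, np.float64(3.113)), (-20.0, np.float
[... 2177 characters left out ...]
float64(0.4)), (0.0, np.float64(0.439)), (2.5, np.float64(0.495)), (5.0, np.float64(0.532)), (7.5, np.float64(0.627)), (10.0, np.float64(0.703)), (12.5, np.float64(0.809)), (15.0, np.float64(0.875))]
side 0.022 (-10.0, np.float64(0.393)) [(-25.0, np.float64(0.674)), (-22.5, np.float64(0.624)), (-20.0, np.float64(0.552)), (-17.5, np.float64(0.482)), (-15.0, np.float64(0.442)), (-12.5, np.float64(0.407)), (-10.0, np.float64(0.393)), (-7.5, np.float64(0.393)), (-5.0, np.float64(0.408)), (-2.5, np.float64(0.462)), (0.0, np.float64(0.492)), (2.5, np.float64(0.545)), (5.0, np.float64(0.576)), (7.5, np.float64(0.636)), (10.0, np.float64(0.699)), (12.5, np.float64(0.776)), (15.0, np.float64(0.826))]
```

Yaw is about -5.5°, and the position already agrees to within about 1 mm. I'll lower it to just above the mouth.

Emit:
{"fn": "jog_arm", "kwargs": {
  "increments": [
    [6, 0, 0, 0, 0, 0],
    [6, 0, 0, 0, 0, 0],
    [5, 0, 0, 0, 0, 0],
    [4, 0, 0, 0, 0, 0],
    [0, 0, 0, 0, 0, 0],
    [0, 0, 0, 0, 0, 0],
    [0, 0, 0, 0, 0, 0],
    [0, 0, 0, 0, 0, 0]
  ]
}}

```text
time_s: 16.3
tcp_pos: [0.513, -0.0167, 0.2252]
eef_rot: [-0.105, 1.57, -0.208]
contact_force: [-1.4, 0.0, -1.7]
finger_gap: 0.0236
```

```bash
python3 -c "
from h import *
plan((.5134,-.0168,.224),-5.5)
"; python3 ov.py b .5134 -.0168 -5.5 0 .1514
```

```text
t 16.3 tcp [ 0.513  -0.0167  0.2252] tilt [ 8.e-04 -2.e-04 -1.e+00] jawyaw -5.87 q [ 0.54  0.39 -0.68  1.95  0.31  0.91 -0.4 ] F [-1.4  0.  -1.7] gap 0.0236
tool shift mm [ 1.23 -0.04  0.38]
tool rotvec deg [-0.37  0.05  0.  ]
[ 0.51302066 -0.01671891  0.2252339 ] -5.865795908366764
```

View pics/braw.png

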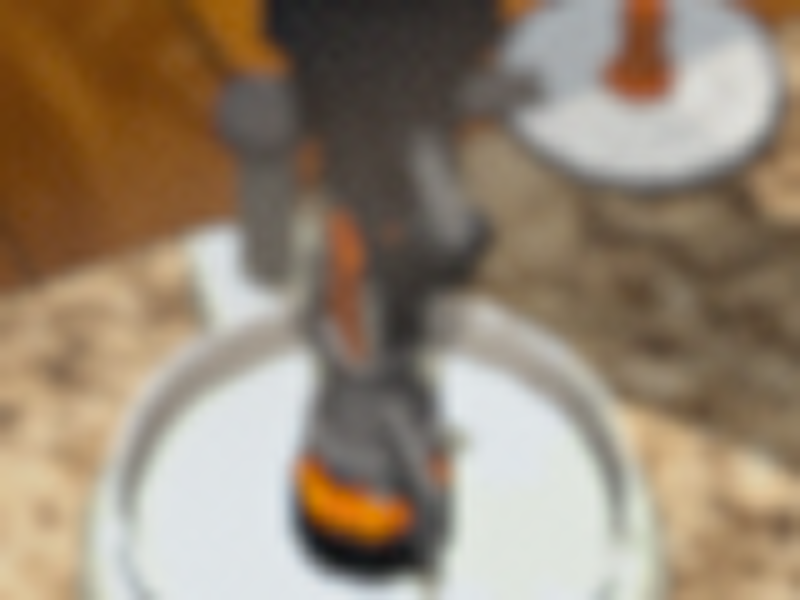

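The stem is centred above the mouth. I'll descend in small steps and watch the force.

Emit:
{"fn": "jog_arm", "kwargs": {
  "increments": [
    [1.5, 0, 0.4, 0, 0, 0],
    [1.5, 0, 0, 0, 0, 0],
    [1.5, 0, 0, 0, 0, 0],
    [1.5, 0, 0, 0, 0, 0],
    [0, 0, 0, 0, 0, 0],
    [0, 0, 0, 0, 0, 0],
    [0, 0, 0, 0, 0, 0],
    [0, 0, 0, 0, 0, 0]
  ]
}}

```text
time_s: 17.4
tcp_pos: [0.514, -0.0168, 0.2189]
eef_rot: [0.037, 1.569, -0.065]
contact_force: [1.4, -0.5, -0.3]
finger_gap: 0.0236
```

```bash
python3 -c "
from h import *
plan((.5134,-.0168,.2022),-5.5); print(st()[0]['torque'])
"
```

```text
t 17.4 tcp [ 0.514  -0.0168  0.2189] tilt [ 2.2e-03 -1.0e-04 -1.0e+00] jawyaw -5.86 q [ 0.53  0.4  -0.67  1.95  0.32  0.89 -0.41] F [ 1.4 -0.5 -0.3] gap 0.0236
tool shift mm [16.68 -0.05 -0.62]
tool rotvec deg [-0.36  0.13 -0.  ]
[-0.05083793 -0.31083699  0.04086654]
```

No resistance with the tip 5 mm below the mouth, so it is entering. I'll continue.

Emit:
{"fn": "jog_arm", "kwargs": {
  "increments": [
    [2, 0, -0.3, 0, 0, 0],
    [2, 0, 0, 0, 0, 0],
    [2, 0, 0, 0, 0, 0],
    [2, 0, 0, 0, 0, 0],
    [0, 0, 0, 0, 0, 0],
    [0, 0, 0, 0, 0, 0],
    [0, 0, 0, 0, 0, 0],
    [0, 0, 0, 0, 0, 0]
  ]
}}

```text
time_s: 18.2
tcp_pos: [0.5139, -0.0168, 0.2102]
eef_rot: [0.061, 1.568, -0.041]
contact_force: [2.0, 0.2, -2.6]
finger_gap: 0.0234
```

```bash
python3 -c "
from h import *
plan((.5134,-.0168,.2022),-5.5); print(st()[0]['torque'])
"
```

```text
t 18.2 tcp [ 0.5139 -0.0168  0.2102] tilt [ 2.7e-03 -1.0e-04 -1.0e+00] jawyaw -5.87 q [ 0.52  0.41 -0.67  1.96  0.33  0.88 -0.42] F [ 2.   0.2 -2.6] gap 0.0234
tool shift mm [ 8.   -0.03 -0.54]
tool rotvec deg [-0.37  0.16 -0.01]
[-0.04376495 -0.50267731  0.0117826 ]
```

Emit:
{"fn": "jog_arm", "kwargs": {
  "increments": [
    [1.5, 0, -0.3, 0, 0, 0],
    [1.5, 0, 0, 0, 0, 0],
    [1.5, 0, 0, 0, 0, 0],
    [1.5, 0, 0, 0, 0, 0],
    [0, 0, 0, 0, 0, 0],
    [0, 0, 0, 0, 0, 0],
    [0, 0, 0, 0, 0, 0],
    [0, 0, 0, 0, 0, 0]
  ],
  "gripper": 255,
  "force": 90
}}

```text
time_s: 19.0
tcp_pos: [0.5139, -0.0167, 0.2045]
eef_rot: [-0.062, 1.567, -0.164]
contact_force: [-0.4, -0.9, 2.6]
finger_gap: 0.0227
```

```bash
python3 -c "
from h import *
plan((.5134,-.0168,.2022),-5.5); print(st()[0]['torque'])
"
```

```text
t 19.0 tcp [ 0.5139 -0.0167  0.2045] tilt [ 3.6e-03 -6.0e-04 -1.0e+00] jawyaw -5.87 q [ 0.52  0.42 -0.66  1.96  0.34  0.87 -0.43] F [-0.4 -0.9  2.6] gap 0.0227
tool shift mm [ 2.3  -0.14 -0.53]
tool rotvec deg [-0.37  0.21  0.01]
[-0.09598295 -0.05712691  0.01925624]
```

Emit:
{"fn": "jog_arm", "kwargs": {
  "increments": [
    [1, 0, 0, 0, 0, 0],
    [1, 0, 0, 0, 0, 0],
    [0, 0, 0, 0, 0, 0],
    [0, 0, 0, 0, 0, 0],
    [0, 0, 0, 0, 0, 0],
    [0, 0, 0, 0, 0, 0],
    [0, 0, 0, 0, 0, 0],
    [0, 0, 0, 0, 0, 0]
  ]
}}

```text
time_s: 19.8
tcp_pos: [0.5139, -0.0167, 0.2028]
eef_rot: [-0.139, 1.567, -0.241]
contact_force: [-0.6, -1.3, 5.1]
finger_gap: 0.0232
```

```bash
python3 -c "
from h import *
plan((.5134,-.0168,.2022),-5.5); print(st()[0]['torque'])
"; python3 ov.py c .5134 -.0168 -5.5 0 .1514
```

```text
t 19.8 tcp [ 0.5139 -0.0167  0.2028] tilt [ 3.7e-03 -9.0e-04 -1.0e+00] jawyaw -5.87 q [ 0.52  0.42 -0.66  1.96  0.34  0.86 -0.43] F [-0.6 -1.3  5.1] gap 0.0232
tool shift mm [ 0.57 -0.19 -0.5 ]
tool rotvec deg [-0.37  0.21  0.03]
[-0.08741162  0.04687361  0.02696557]
[ 0.51391293 -0.01666446  0.20276808] -5.870307853428822
```

View pics/craw.png

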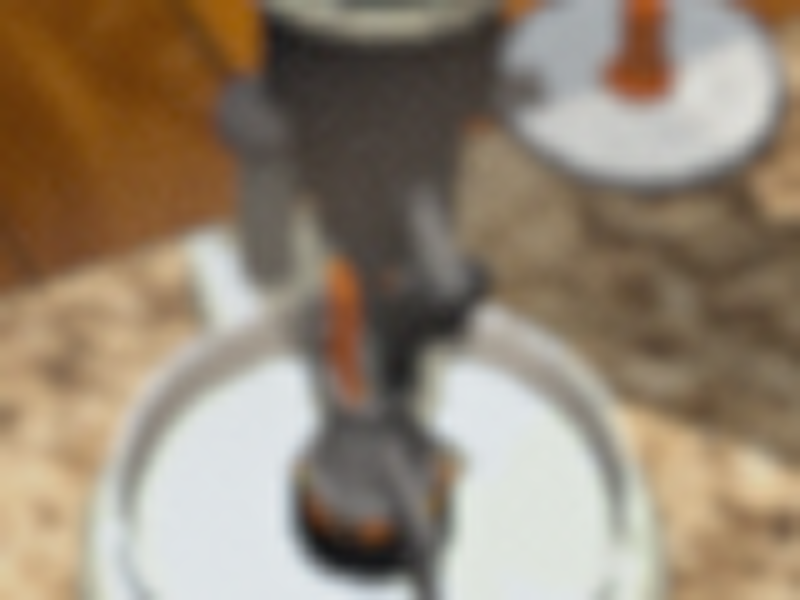

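The flange is almost on the boss, with an orange ring showing at (370,525). I'll push further until the force rises at the seat.

Emit:
{"fn": "jog_arm", "kwargs": {
  "increments": [
    [1, 0, 0, 0, 0, 0],
    [1, 0, 0, 0, 0, 0],
    [0, 0, 0, 0, 0, 0],
    [0, 0, 0, 0, 0, 0],
    [0, 0, 0, 0, 0, 0],
    [0, 0, 0, 0, 0, 0],
    [0, 0, 0, 0, 0, 0],
    [0, 0, 0, 0, 0, 0]
  ]
}}

```text
time_s: 20.9
tcp_pos: [0.514, -0.0164, 0.2028]
eef_rot: [-0.497, 1.566, -0.599]
contact_force: [-1.2, -0.1, 5.2]
finger_gap: 0.0232
```

```bash
python3 -c "
from h import *
plan((.5134,-.0168,.2022),-5.5); print(st()[0]['torque'])
"
```

```text
t 20.9 tcp [ 0.514  -0.0164  0.2028] tilt [ 0.0037 -0.0025 -1.    ] jawyaw -5.87 q [ 0.52  0.42 -0.66  1.96  0.34  0.86 -0.43] F [-1.2 -0.1  5.2] gap 0.0232
tool shift mm [ 0.59 -0.42 -0.52]
tool rotvec deg [-0.37  0.23  0.12]
[-0.06548076  0.11704609  0.07132915]
```

Emit:
{"fn": "jog_arm", "kwargs": {
  "increments": [
    [2, 0, 0, 0, 0, 0],
    [2, 0, 0, 0, 0, 0],
    [2, 0, 0, 0, 0, 0],
    [2, 0, 0, 0, 0, 0],
    [2, 0, 0, 0, 0, 0],
    [2, 0, 0, 0, 0, 0],
    [2, 0, 0, 0, 0, 0],
    [2, 0, 0, 0, 0, 0]
  ]
}}

```text
time_s: 21.7
tcp_pos: [0.5144, -0.0151, 0.2022]
eef_rot: [-1.199, 1.555, -1.302]
contact_force: [-20.3, -1.4, 56.9]
finger_gap: 0.0231
```

```bash
python3 -c "
from h import *
plan((.5134,-.0168,.2022),-5.5); print(st()[0]['torque'])
"
```

```text
t 21.7 tcp [ 0.5144 -0.0151  0.2022] tilt [ 0.0042 -0.0152 -0.9999] jawyaw -5.9 q [ 0.5   0.42 -0.65  1.96  0.36  0.86 -0.45] F [-20.3  -1.4  56.9] gap 0.0231
tool shift mm [ 0.05 -1.8  -0.85]
tool rotvec deg [-0.4   0.33  0.84]
[0.11545902 5.23379994 0.05504864]
```

It is home: 57 N pressing, z 0.2022. I'll relax it to a gentler push and take out the small tilt.

Emit:
{"fn": "jog_arm", "kwargs": {
  "increments": [
    [0, 0, 0, 0, 0, 0],
    [0.3, -0.5, 0, 0, 0.1, 0.3],
    [0.3, -0.5, 0, 0, 0.1, 0.3],
    [0.3, -0.5, 0, 0, 0.1, 0.3],
    [0.5, 0, 0, 0, 0, 0],
    [1, 0, 0, 0, 0, 0],
    [1, 0, 0, 0, 0, 0],
    [1, 0, 0, 0, 0, 0]
  ]
}}

```text
time_s: 22.5
tcp_pos: [0.5147, -0.0167, 0.2023]
eef_rot: [-0.841, 1.568, -0.944]
contact_force: [-11.1, -0.1, 31.3]
finger_gap: 0.0234
```

```bash
python3 -c "
from h import *
plan((.5134,-.0168,.2022),-5.5); print(st()[0]['torque'])
"
```

```text
t 22.5 tcp [ 0.5147 -0.0167  0.2023] tilt [ 0.0019 -0.0026 -1.    ] jawyaw -5.92 q [ 0.51  0.43 -0.66  1.96  0.34  0.86 -0.43] F [-11.1  -0.1  31.3] gap 0.0234
tool shift mm [ 0.08 -0.24 -1.3 ]
tool rotvec deg [-0.42  0.12  0.14]
[-0.18839101  2.69244443  0.03733138]
```

```bash
python3 ov.py d .5134 -.0168 -5.5 0 .1514; python3 -c "
from h import *
im,d=eyes.grab_frame('top'); save('topd',im[120:270,120:420].repeat(2,0).repeat(2,1)); im,d=eyes.grab_frame('side'); save('sided',im)
plan((.5134,-.0168,.2022),-5.5)"
```

```text
[ 0.51472227 -0.01669646  0.20228725] -5.9242464855826915
t 22.9 tcp [ 0.5147 -0.0167  0.2023] tilt [ 0.002  -0.0027 -1.    ] jawyaw -5.92 q [ 0.51  0.43 -0.66  1.96  0.34  0.86 -0.43] F [-11.   -1.5  32.5] gap 0.0231
tool shift mm [ 0.1  -0.23 -1.29]
tool rotvec deg [-0.42  0.13  0.14]
```

View pics/draw.png

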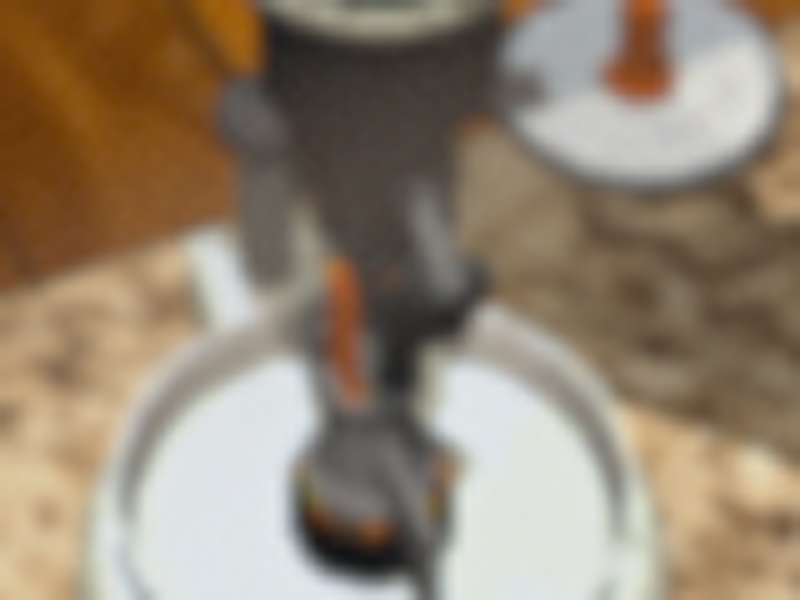

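View pics/topd.png

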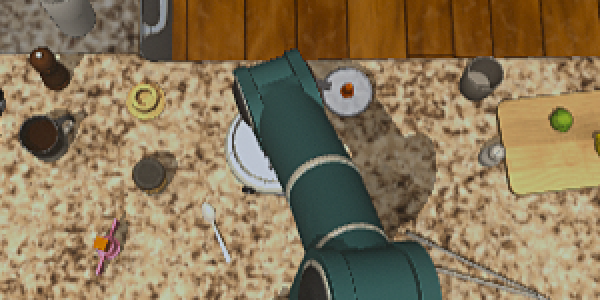

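View pics/sided.png

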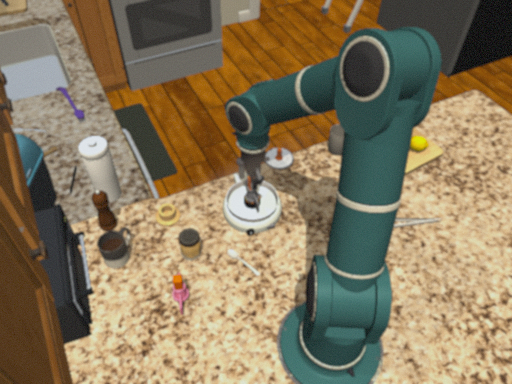

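The flange sits flush on the boss with a uniform thin orange ring, the guard is aside at (345,92) in the top zoom, and the bystanders are where they were. The push holds steady at 32 N, so I'm handing in.

```bash
python3 -c "
from h import *
print(job.job_done())"
```

```text
the job is handed in; nothing more can be done
None
```

The job is handed in, at about 23 s of the 53 s allowed. The paddle is home in the drive socket, still gripped and pressed down, and the guard stands aside; the hand-in gave no verdict.

- **Guard:** I gripped the knob and swung it along its arc to about 1.43 rad, measured from the knob's position in the top view. It needs more than 1.15 rad.
- **Paddle:** I took the grey paddle by its square grip; the jaws closed to exactly 24 mm, so they sat flat on its faces. It lifted straight out and went into the socket at a yaw of about -5.9°, with no resistance at the mouth.
- **Last checks:**
  - The push held at about 32 N and the tool was within 0.2° of vertical.
  - The tool height puts the tip about 22 mm below the mouth, and the picture shows the flange on the boss.
  - Bystanders looked unmoved in both views.
- **Doubts:**
  - **Camera disagreement:** the two cameras differed by about 3–4 mm on where the socket is. I used a value between them, and it went in cleanly.
  - **Force peak:** pressing home briefly read 57 N upward and 20 N sideways, with just under 1° of tilt. I eased it back; 11 N sideways remains.
  - **Spring travel:** I could not read it directly. I judged it only from the tool height and the force rise.

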